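# Load a digestion tube into the dry-block heater

### The arm

A 7-joint arm with a two-finger parallel gripper is mounted at the origin on the work surface. World frame = base frame: x ahead of the robot, y to its left, z up, the work surface at z = 0. Lengths are in m, angles in rad, forces in N, time in s.
With the tool pointing down it reaches from about 0.425 to 0.925 m from the base axis. Payload 6.8 kg.
Tool frame: the origin (TCP) lies at the very end of the fingers, on their centre line; the grasp point (between the pads) lies 19 mm behind it (r.tcp_to_grasp is the distance from the TCP to the grasp point, in m); z points along the fingers, y is the direction in which the jaws open and shut (so a half turn about z gives the same grasp; the last joint's range is limited). The gripper opens to 88 mm and grips with 3 to 60 N. Pads are 20 mm wide; open, the fingers measure 115 mm over their backs; the gripper's body (75 mm by 178 mm) begins 61 mm behind the grasp point.
Start: joints at [1.207, 0.477, 0.022, 1.555, -0.011, 1.109, -0.083], TCP at [0.171, -0.653, 0.223] pointing down, gripper open.
Joint ranges: [-2.96, 2.96], [-0.34, 2.1], [-1.41, 1.46], [0.24, 2.44], [-1.37, 4.51], [0.17, 1.92], [-2.96, 2.96]. Speed limits (rad/s): [2.39, 2.39, 3.14, 3.14, 3.14, 3.14, 3.14].

### API

Orientations are given as a 3x3 rotation matrix whose columns are the frame's x, y, z axes.
In Python, from cell import r gives the robot as it stands.
- The arm moves only by the shell command python3 -m inch 'ROWS' [OPENING] [FORCE]. ROWS is a JSON object of lists of equal length, an entry for each row: "travel": the shift along the tool's x, y, z scaled (see below), a list of three; "angular": the turn, a rotation vector about the tool's x, y, z scaled (see below), a list of three. A call has 1 to 10 rows; each row is the pose to reach, as a shift and turn from the pose commanded when the call began, along the tool's axes at that moment; what a row does not reach only later rows make up. The controller multiplies each number of a shift by 0.2 m and each number of a turn by 0.5 rad. A row lasts 1/10 s, in which the tool goes at most 50 mm and 8.59 degrees, less where a joint would pass 70% of its speed; a pose out of reach is approached as far as the arm can. A call with a number of a shift or a turn outside -1 to 1 is refused whole. A call with a gripper value outside its range is refused whole. OPENING is the gripper command: -1 is fully open, 1 is shut, values between are in proportion, set as the call begins (- or left out, the last holds). The fingers move at their own pace and stop on an object; FORCE is the grip in N (left out, the last holds). Time passes only in rows, so rows that repeat a pose let the fingers close. It gives the time, the measured TCP pose, the force and the opening at its end, in the units of the state.
- r.get_obs(): the state, without advancing time (a new reading comes with each control period).
- r.grab_frame(name): name is "scene" or "top"; returns the picture (384x512x3 uint8, red, green, blue); there is no depth.
- r.get_calibration(name): a dict with "vfov" (degrees; the focal length in pixels is half the picture's height over the tangent of half this angle, whatever the lens; pixels are square), "cx", "cy" (the principal point, pixels), "k1" (the pictures are not rectified: a ray, as slopes to the right and down, at radius r is drawn at 1 + k1 r^2 times it, then the intrinsics apply), "camera_from_world" (4x4, takes a point from world to camera coordinates). Camera axes: x right, y up, looking along -z (the intrinsics and any distortion apply to the point x, -y, -z); pixel columns grow to the right and rows downward; lengths in m; the calibration is good to about 2 mm. A picture is of the moment at which its call begins. get_calibration takes no time and is no camera call.
- r.close_job(): hands the job in, once; it reports no verdict.
Trained networks look in the newest picture that a camera, given by its name, has taken for a name from the list of things; names that differ only in an ending like _2 or _b are one class to them, and where a whole thing is asked for, a point or a joint stands for the part that bears it (a point fixed in the world has none). Each returns a list of dicts, best first, with "score" (0 to 1); they miss things now and then, are a little off and sometimes report something else, mostly with a low value. They report only what shows in the picture. A call takes as long as a camera call.
- r.silhouettes(camera, name): "mask" (384x512 bool, what is visible of it) and "pixel" ([row, column] in pixels, amid what is visible of it).
- r.pinpoint(camera, name): "pixel" ([row, column] in pixels: a listed point, or the origin of a listed thing).
The state is a dict: "time": time; "joint_pos": joint angles; "joint_velocities": joint speeds; "effort": joint torques, N m; "tcp_pos": TCP position; "eef_rot": TCP orientation; "force": force on the tool from outside, world axes, zero at the start; "torque": the same for the moment, N m; "finger_gap": opening from 0.0 (shut) to 1.0 (fully open).
Only numpy, scipy, OpenCV 4.12 (cv2) and the standard library are available. Lean on these libraries where they do the work, as an engineer would, in place of code of your own. Each camera call takes 0.05 s, during which the arm holds its last target. There are 200 camera calls.

### The job

Slide the heater's shutter fully open, then take the longer of the two capped tubes out of the slanting rack and put it in the heater's well: the bar above leaves no room to come straight down, so enter the mouth with the tube tilted, straighten it under the bar and lower it, without dropping or forcing it, until it stands upright on the bottom of the well. Let go of it, and only then push the controller's toggle all the way over to switch on. Leave the shorter tube, the flask, the beaker and the jar where they are.

Things in the scene. Friction and masses are not known exactly. Their poses are not given: they have to be found in the camera images.
- heater: Dry-block heater, a white box on a blue base, 160 mm (x) by 240 mm (y), top face 90 mm above the bench; fixed. Origin: centre of its underside; x points away from the robot side, z up. A steel bar runs along its y right above the well: 20 mm wide (x from -8 to +12 mm), underside 258 mm and top 288 mm above the bench, on two 12 mm posts at x = 2 mm, y = +-112 mm.
- well_mouth (a point): Centre of the well's mouth, level with the heater's top face. The well is vertical: a cone 54 mm across at the mouth narrowing to 20.5 mm at 38 mm depth, then a straight 20.5 mm bore to the floor at 75 mm depth; a seated tube can lean a few degrees in it and 105 mm of it stands out. Same axes as the heater. The bar's underside is 168 mm above this point.
- well_bottom (a point): Centre of the well's floor, 75 mm below the mouth.
- shutter (a joint): Sliding aluminium shutter over the well: 0 = closed, 0.075 m = fully open; it moves along the heater's +y, needs about 2 N and stays where it is left. The plate is 66 mm (y) wide and lies 1 to 4 mm above the heater's top, so the mouth is quite clear from 0.060 on. It may start a little open.
- shutter_tab (a point): Centre of the top of the shutter's black upright tab: 12 mm (x) by 10 mm (y), 30 mm tall above the plate; on the robot's side of the heater, 62 mm nearer than the well's centre, not under the bar. Moves with the shutter.
- rack: White slanting tube rack, fixed: a block 50 by 170 by 60 mm on a grey base, with two bores 50 mm deep and 21 mm wide at y = -45 and +45 mm (90 mm apart), both leaning 30 degrees from vertical (the tubes lie in them with some play, at 30 to 35 degrees) with their upper ends towards the rack's +x (away from the robot). Origin: on the bench under the middle of the block's foot. The upper mouths of the bores are about 70 mm above the bench. Either tube may be in either bore.
- long_tube: The longer tube: glass, 18 mm diameter, 180 mm long, round bottom, black cap 21 mm across on the top 20 mm, paper band below it, about 60 g. Origin: lowest point of the round bottom; z runs along the tube to the cap. Starts loose in one bore of the slanting rack, 50 mm deep.
- short_tube: The shorter tube, 130 mm long, otherwise the same; stays in the rack. Origin: lowest point of its round bottom, z along the tube.
- toggle (a joint): Toggle lever on the grey controller box: 0 = off (leaning to the robot's side), 1.0 rad = all the way over (on, leaning away). It stops dead at 1.0, needs only 1 to 2 N at the tip and stays where it is left; it may start up to 0.15.
- toggle_tip (a point): Centre of the black 26 mm ball on the toggle's tip, about 120 mm above the bench, 26 mm to the robot's side of the pivot when off; it moves on an arc in the controller's x-z plane as the lever is thrown.
- controller: Grey controller box 120 mm (x) by 90 mm (y) by 50 mm high, fixed; origin: centre of its underside, x is the direction in which the toggle is pushed on. The 55 mm toggle pivots 22 mm above the box's top, on a block 70 (x) by 50 by 25 mm, 20 mm to the +x side of the centre.
- flask: Bystander: glass conical flask, 60 mm across, 88 mm tall, origin under its centre.
- beaker: Bystander: glass beaker, 68 mm across, 90 mm tall, origin under its centre.
- reagent_jar: Bystander: amber jar, 60 mm across, 110 mm tall, origin under its centre.

How it is judged:
By the outcome, as a careful person would: the job done as asked, in the order asked, and still so for the second after the job is handed in, with the robot touching nothing.
It also fails if it takes over 72 s, if anything falls off the work surface, if the arm or the gripper's body presses on something with over 40 N, if the wrist force passes 120 N, or if a joint passes its speed limit or range.

## Working session

There is one attempt and no reset: what is moved stays moved. The work goes in short steps, Python scripts to look and compute and a shell command to move; the robot and the scene stay as the last step left them, time stands still between calls to the robot, and variables do not carry over. Pictures are saved under pics/ and viewed, on a budget of 10 in all, crops included, one or two more only if the job needs it, and the job is handed in when it is done.

```bash
ls; mkdir -p pics; python3 - <<'E'
from cell import r
import cv2
o=r.get_obs();print(o)
for c in("scene","top"):
    k=r.get_calibration(c);print(c,k)
    cv2.imwrite(f"pics/{c}0.png",cv2.cvtColor(r.grab_frame(c),cv2.COLOR_RGB2BGR))
    for n in("heater","well_mouth","shutter_tab","rack","long_tube","short_tube","toggle_tip","controller","flask","beaker","reagent_jar"):
        print(c,n,[(round(d["score"],2),[round(float(v),1) for v in d["pixel"]]) for d in r.pinpoint(c,n)][:3])
E
```

```text
pics
{'time': 0.0, 'joint_pos': array([ 1.20689782,  0.47780003,  0.02236301,  1.55641813, -0.01152647,
        1.10932127, -0.08313422]), 'joint_velocities': array([-0.00068581, -0.0008212 , -0.0001562 , -0.00088884, -0.00054122,
       -0.00136772,  0.00035423]), 'effort': array([-6.24065215e-04, -5.82853854e+01,  1.53417651e+00, -2.72613341e+01,
       -5.43112995e-02,  1.68316928e-02,  1.25751590e-04]), 'tcp_pos': array([ 0.17061497, -0.65246383,  0.2216963 ]), 'eef_rot': array([[ 9.67472854e-01,  2.52974195e-01, -5.77172127e-04],
       [ 2.52974824e-01, -9.67471325e-01,  1.72446897e-03],
       [-1.22151332e-04, -1.81438694e-03, -9.99998347e-01]]), 'force': array([-0.05448708,  0.48212318, -0.36491877]), 'torque': array([ 0.03261837, -0.04351963, -0.04292186]), 'finger_gap': 1.001117757128792}
scene {'vfov': 57.59800820185312, 'cx': 260.2313305074336, 'cy': 191.40223046941873, 'k1': -0.06512618078911374, 'camera_from_world': array([[ 0.86006659,  0.50994813, -0.01543874, -0.48539628],
       [-0.34312862,  0.60057733,  0.72219777,  0.10005869],
       [ 0.37755556, -0.6158407 ,
[... 777 characters left out ...]
24885, -0.99964387,  0.02116852,  0.01751593],
       [ 0.99583172, -0.01427924,  0.09008488, -0.57866665],
       [-0.08975053,  0.02254406,  0.9957091 , -0.9289325 ],
       [ 0.        ,  0.        ,  0.        ,  1.        ]])}
top heater [(0.93, [162.5, 262.1])]
top well_mouth [(0.86, [160.6, 262.4])]
top shutter_tab [(0.97, [187.9, 259.4])]
top rack []
top long_tube [(0.8, [235.1, 105.2]), (0.43, [146.1, 160.0]), (0.28, [232.3, 388.8])]
top short_tube [(0.72, [234.7, 140.4])]
top toggle_tip [(0.42, [234.2, 409.8])]
top controller [(0.56, [232.5, 389.5])]
top flask [(0.77, [247.7, 211.8])]
top beaker [(0.9, [147.2, 162.2]), (0.4, [234.5, 103.8])]
top reagent_jar [(0.59, [148.6, 378.7])]
```

```bash
cat > h.py <<'E'
import numpy as np,cv2
from cell import r
def K(c):
    k=r.get_calibration(c);f=192/np.tan(np.radians(k["vfov"])/2);return k,f
def ray(c,p):
    k,f=K(c);d=np.array([(p[1]-k["cx"])/f,(p[0]-k["cy"])/f]);u=d.copy()
    for _ in range(20):u=d/(1+k["k1"]*(u@u))
    T=k["camera_from_world"];R=T[:3,:3];return -R.T@T[:3,3],R.T@np.array([u[0],-u[1],-1.])
def atz(c,p,z):
    o,d=ray(c,p);return o+d*(z-o[2])/d[2]
def tri(p,q):
    a,d=ray("scene",p);b,e=ray("top",q);s=np.linalg.lstsq(np.c_[d,-e],b-a,rcond=None)[0]
    A=a+d*s[0];B=b+e*s[1];return (A+B)/2,np.linalg.norm(A-B)
def proj(c,P):
    k,f=K(c);P=np.atleast_2d(P);T=k["camera_from_world"];X=P@T[:3,:3].T+T[:3,3]
    u=np.c_[X[:,0],-X[:,1]]/-X[:,2:];u*=1+k["k1"]*(u**2).sum(1,keepdims=True)
    return np.c_[u[:,1]*f+k["cy"],u[:,0]*f+k["cx"]]
E
python3 - <<'E'
from h import *
np.set_printoptions(precision=4,suppress=True)
print("heater",tri([243.8,287.5],[162.5,262.1]));print("mouth",tri([224.8,285.8],[160.6,262.4]),atz("scene",[224.8,285.8],.09),atz("top",[160.6,262.4],.09))
print("tab",tri([200.4,268.9],[187.9,259.4]),atz("scene",[200.4,268.9],.124),atz("top",[187.9,259.4],.124))
print("long",tri([136.8,294.7],[235.1,105.2]),"short",tri([152.7,284.7],[234.7,140.4]))
print("tip",tri([294,116.2],[234.2,409.8]),"ctl",tri([325,133],[232.5,389.5]),atz("top",[232.5,389.5],0),atz("scene",[325,133],0))
for n,a,b in(("flask",[184.3,240.6],[247.7,211.8]),("beaker",[188.3,343.6],[147.2,162.2]),("jar",[372.7,228.7],[148.6,378.7])):print(n,tri(a,b))
a=[cv2.resize(cv2.imread(f"pics/{c}0.png"),(800,600),interpolation=cv2.INTER_CUBIC) for c in("scene","top")]
cv2.imwrite("pics/s1.png",a[0]);cv2.imwrite("pics/t1.png",a[1])
E
```

```text
heater (array([ 0.6583, -0.0273,  0.0176]), np.float64(0.0014689551684302353))
mouth (array([ 0.6509, -0.0248,  0.0827]), np.float64(0.0008400804008857738)) [ 0.6533 -0.0308  0.09  ] [ 0.65   -0.0241  0.09  ]
tab (array([ 0.5866, -0.0096,  0.1176]), np.float64(0.01645229137626656)) [ 0.5964 -0.0102  0.124 ] [ 0.579  -0.0137  0.124 ]
long (array([0.4717, 0.3858, 0.0213]), np.float64(0.000698120612117494)) short (array([0.4749, 0.2983, 0.0124]), np.float64(0.009144777801170342))
tip (array([ 0.4648, -0.3698,  0.1197]), np.float64(0.004153759055719503)) ctl (array([ 0.4657, -0.3725, -0.0055]), np.float64(0.002143710511791319)) [ 0.465  -0.3711  0.    ] [ 0.4698 -0.3729  0.    ]
flask (array([0.4334, 0.1084, 0.0066]), np.float64(0.0016591613219432682))
beaker (array([0.7046, 0.2404, 0.0088]), np.float64(3.977457663737852e-06))
jar (array([ 0.698 , -0.3499,  0.0016]), np.float64(0.005882489146796337))
```

View pics/s1.png

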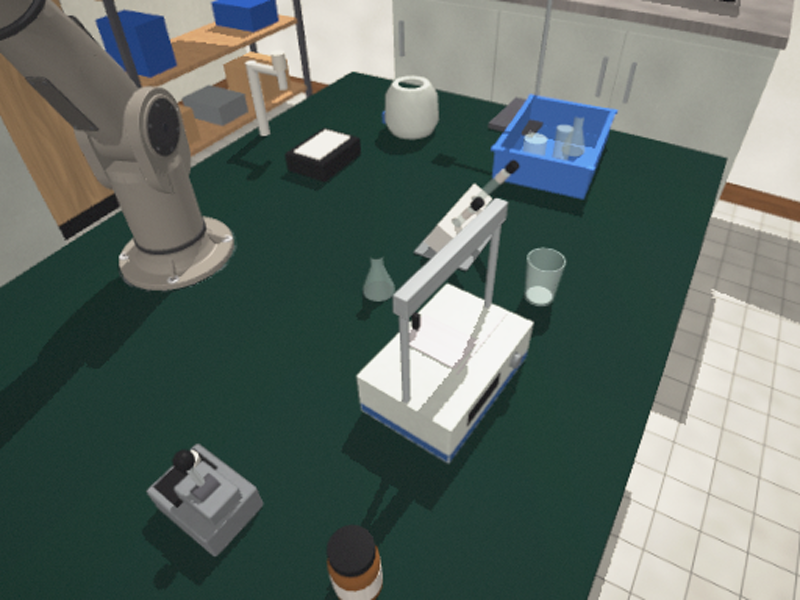

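View pics/t1.png

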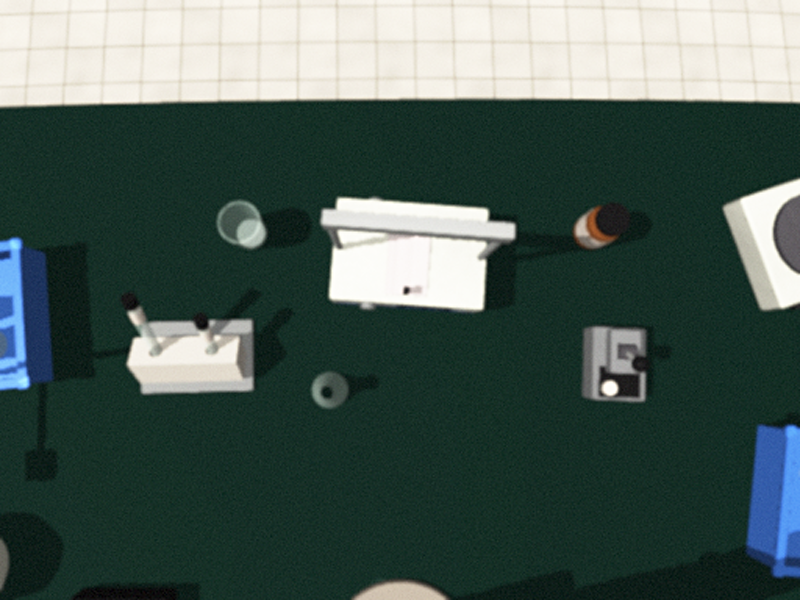

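The scene view shows the heater with its bar (bar from about 400,300 to 505,210), with the black tab at (416,322). The long tube is in the rack's left (+y) bore, cap at (512,167), and the short one's cap is at (477,204). The toggle ball is at (183,460), and the top view agrees. Next I'll refine yaws and the tube axis from masks.

```bash
cat > fit.py <<'E'
from h import *
from scipy.optimize import minimize
np.set_printoptions(precision=4,suppress=True)
def box(x0,x1,y0,y1,z0,z1):return np.array([[x,y,z] for x in(x0,x1) for y in(y0,y1) for z in(z0,z1)])
H=[box(-.08,.08,-.12,.12,0,.09),box(-.008,.012,-.118,.118,.258,.288),box(-.004,.008,-.118,-.106,.09,.258),box(-.004,.008,.106,.118,.09,.258)]
C=[box(-.06,.06,-.045,.045,0,.05),box(-.015,.055,-.025,.025,.05,.075)]
def ren(c,parts,p,S=4):
    m=np.zeros((384*S,512*S),np.uint8);a=p[2];R=np.array([[np.cos(a),-np.sin(a),0],[np.sin(a),np.cos(a),0],[0,0,1]])
    for b in parts:
        q=proj(c,b@R.T+[p[0],p[1],0])[:,::-1]
        cv2.fillConvexPoly(m,cv2.convexHull(np.round((q+.5)*S-.5).astype(np.int32)),1)
    return cv2.resize(m.astype(np.float32),(512,384),interpolation=cv2.INTER_AREA)
def fit(parts,masks,p0):
    g=lambda q:sum(np.abs(ren(c,parts,q/[100,100,20])-m).sum() for c,m in masks.items())
    s=np.array([100,100,20]);best=min((minimize(g,(np.array(p0)+[0,0,a])*s,method="Nelder-Mead",options=dict(initial_simplex=(np.array(p0)+[0,0,a])*s+np.array([[0,0,0],[.8,0,0],[0,.8,0],[0,0,1.5]]))) for a in(-.08,0,.08)),key=lambda t:t.fun)
    return best.x/s,best.fun
if __name__=="__main__":
  for n,P,p0 in(("heater",H,(.655,-.026,0)),("controller",C,(.467,-.372,0))):
    M={c:r.silhouettes(c,n)[0]["mask"] for c in("scene","top")}
    for cs in(("scene","top"),("scene",),("top",)):
        print(n,cs,[v.sum() for v in M.values()],fit(P,{c:M[c] for c in cs},p0))
  for n in("long_tube","short_tube"):
    L={}
    for c in("scene","top"):
        for d in r.silhouettes(c,n)[:2]:
            y,x=np.nonzero(d["mask"]);X=np.c_[y,x].astype(float);m=X.mean(0);v=np.linalg.svd(X-m,full_matrices=False)[2][0]
            t=(X-m)@v;e=[m+v*t.min(),m+v*t.max()];e.sort(key=lambda q:q[0]);print(n,c,round(d["score"],2),len(X),e)
            L.setdefault(c,(m,e))
    if len(L)==2:
        N=[]
        for c in L:
            o,a=ray(c,L[c][1][0]);_,b=ray(c,L[c][1][1]);k=np.cross(a,b);N.append(k/np.linalg.norm(k))
        d=np.cross(*N);d/=np.linalg.norm(d);d*=np.sign(d[2])
        top=tri(L["scene"][1][0],L["top"][1][0]);print("axis",d,"tilt",np.degrees(np.arccos(d[2])),"top",top,"bottom",top[0]-d*(.18 if n[0]=="l" else .13))
E
python3 fit.py
```

```text
heater ('scene', 'top') [np.int64(9340), np.int64(6907)] (array([ 0.6511, -0.0225, -0.0778]), np.float64(724.9375))Traceback (most recent call last):
  File "fit.py", line 21, in <module>
    print(n,cs,[v.sum() for v in M.values()],fit(P,{c:M[c] for c in cs},p0))
                                             ~~~^^^^^^^^^^^^^^^^^^^^^^^^^^^
  File "fit.py", line 15, in fit
    s=np.array([100,100,20]);best=min((minimize(g,(np.array(p0)+[0,0,a])*s,method="Nelder-Mead",options=dict(initial_simplex=(np.array(p0)+[0,0,a])*s+np.array([[0,0,0],[.8,0,0],[0,.8,0],[0,0,1.5]]))) for a in(-.08,0,.08)),key=lambda t:t.fun)
                                  ~~~^^^^^^^^^^^^^^^^^^^^^^^^^^^^^^^^^^^^^^^^^^^^^^^^^^^^^^^^^^^^^^^^^^^^^^^^^^^^^^^^^^^^^^^^^^^^^^^^^^^^^^^^^^^^^^^^^^^^^^^^^^^^^^^^^^^^^^^^^^^^^^^^^^^^^^^^^^^^^^^^^^^^^^^^^^^^^^^^^^^^^^^^^^^^^^^^^^^^^^^^^^^^
  File "fit.py", line 15, in <genexpr>
    s=np.array([100,100,20]);best=min((minimize(g,(np.array(p0)+[0,0,a])*s,method="Nelder-Mead",options=dict(initial_simplex=(np.array(p0)+[0,0,a])*s+np.array([[0,0,0],[.8,0,0],[0,.8,0],[0,0,1.5]]))) for
[... 515 characters left out ...]
)-m).sum() for c,m in masks.items())
               ~~~^^^^^^^^^^^^^^^^^^^^^^^^^^^^^^^^^^^^^^^^^^^^^^^^^^^^^^^^^^^^^^^^^^^^^^
  File "fit.py", line 14, in <genexpr>
    g=lambda q:sum(np.abs(ren(c,parts,q/[100,100,20])-m).sum() for c,m in masks.items())
                          ~~~^^^^^^^^^^^^^^^^^^^^^^^^
  File "fit.py", line 10, in ren
    q=proj(c,b@R.T+[p[0],p[1],0])[:,::-1]
      ~~~~^^^^^^^^^^^^^^^^^^^^^^^
  File "h.py", line 15, in proj
    k,f=K(c);P=np.atleast_2d(P);T=k["camera_from_world"];X=P@T[:3,:3].T+T[:3,3]
        ~^^^
  File "h.py", line 4, in K
    k=r.get_calibration(c);f=192/np.tan(np.radians(k["vfov"])/2);return k,f
ValueError: time passes only in moves, steps and waits
```

```bash
sed -i 's/^def K(c):/import functools\n@functools.cache\ndef K(c):/' h.py; python3 fit.py
```

```text
heater ('scene', 'top') [np.int64(9340), np.int64(6907)] (array([ 0.6511, -0.0225, -0.0778]), np.float64(724.9375))
heater ('scene',) [np.int64(9340), np.int64(6907)] (array([ 0.652 , -0.0206, -0.079 ]), np.float64(347.875))
heater ('top',) [np.int64(9340), np.int64(6907)] (array([ 0.649 , -0.0229, -0.0863]), np.float64(221.75))
controller ('scene', 'top') [np.int64(2946), np.int64(1876)] (array([ 0.467 , -0.369 , -0.0586]), np.float64(313.5))
controller ('scene',) [np.int64(2946), np.int64(1876)] (array([ 0.4689, -0.3693, -0.0621]), np.float64(187.25))
controller ('top',) [np.int64(2946), np.int64(1876)] (array([ 0.4661, -0.3701, -0.0704]), np.float64(92.1875))
long_tube scene 0.75 170 [array([103.4274, 329.4508]), array([125.4778, 306.4582])]
long_tube top 0.73 354 [array([187.1111,  79.7939]), array([226.106 , 100.8032])]
axis [ 0.562  -0.0016  0.8271] tilt 34.1932664242885 top (array([0.58  , 0.3844, 0.1799]), np.float64(0.0017419314632006941)) bottom [0.4789 0.3847 0.0311]
short_tube scene 0.57 922 [array([208.0536, 260.7729]), array([226.8854, 301.9348])]
short_tube scene 0.48 173 [array([126.8771, 308.8875]), array([143.6353, 290.5816])]
short_tube top 0.57 176 [array([200.8824, 126.2771]), array([224.3282, 136.2267])]
axis [-0.6502 -0.4558  0.6079] tilt 52.5657669481161 top (array([ 0.5013,  0.3023, -0.1709]), np.float64(0.22120774732976412)) bottom [ 0.5859  0.3615 -0.2499]
```

```bash
cat > plan.py <<'E'
# usage: plan.py x y z phi_deg yaw_deg  (TCP target, tilt forward, yaw of tool x)  [g]: xyz is the grasp point
import sys
from h import *
from scipy.spatial.transform import Rotation as Ro
np.set_printoptions(precision=4,suppress=True)
def tool(phi,yaw):return (Ro.from_euler("z",yaw,degrees=True)*Ro.from_euler("y",-phi,degrees=True)*Ro.from_euler("x",180,degrees=True)).as_matrix()
def plan(p,phi,yaw,g=False):
    o=r.get_obs();R=o["eef_rot"];T=tool(phi,yaw)
    p=np.array(p)-(0 if not g else -T[:,2]*r.tcp_to_grasp)
    t=R.T@(p-o["tcp_pos"])/.2;w=Ro.from_matrix(R.T@T).as_rotvec()/.5
    k=max(1,np.abs(np.r_[t,w]).max())
    print("full",t,w,"frac 1/%.2f"%k,t/k,w/k)
if __name__=="__main__":
    a=[float(v) for v in sys.argv[1:6]]
    plan(a[:3],a[3],a[4],len(sys.argv)>6)
    o=r.get_obs();z=o["eef_rot"][:,2];x=o["eef_rot"][:,0];print("t",round(o["time"],2),"tcp",o["tcp_pos"],"grasp",o["tcp_pos"]-z*r.tcp_to_grasp,"phi",np.degrees(np.arctan2(np.hypot(z[0],z[1]),-z[2])),"yaw",np.degrees(np.arctan2(x[1],x[0])),"F",o["force"],"gap",o["finger_gap"],"q",o["joint_pos"])
E
python3 plan.py 0.586 -0.06 0.23 25 -4.5
```

```text
full [ 2.7586 -2.3436 -0.0367] [-0.1458  0.8644  0.6579] frac 1/2.76 [ 1.     -0.8496 -0.0133] [-0.0529  0.3133  0.2385]
t 1.7 tcp [ 0.1708 -0.6531  0.2227] grasp [ 0.1708 -0.6531  0.2414] phi 0.0025935015352043797 yaw 14.654288679570383 F [1.0874 0.8005 0.0022] gap 1.001790180392425 q [ 1.2069  0.477   0.0224  1.5554 -0.0115  1.1093 -0.0831]
```

```bash
python3 -m inch '{"travel":[[1,-0.85,-0.1],[1,-0.85,-0.1],[1,-0.85,-0.1],[1,-0.85,-0.1],[1,-0.85,-0.1],[1,-0.85,-0.1]],"angular":[[0,0,0.6],[0,0,0.6],[0,0,0.6],[0,0,0.6],[0,0,0.6],[0,0,0.6]]}' 1 20; python3 plan.py 0.586 -0.06 0.23 25 -4.5
```

```text
time: 2.3
tcp_pos: [0.3255, -0.4331, 0.2434]
eef_rot: [[0.999, -0.036, 0.002], [-0.036, -0.999, 0.001], [0.002, -0.001, -1.0]]
force: [0.2, 0.4, -0.7]
finger_gap: 0.496
full [ 1.2336 -1.9118  0.0717] [-0.0208  0.8684  0.0825] frac 1/1.91 [ 0.6453 -1.      0.0375] [-0.0109  0.4542  0.0431]
t 2.3 tcp [ 0.3255 -0.4331  0.2434] grasp [ 0.3255 -0.4332  0.2621] phi 0.13894571572407055 yaw -2.08318218471982 F [ 0.2244  0.4407 -0.6569] gap 0.4964735273272412 q [ 0.829   0.2389 -0.0194  1.8508  0.0026  1.0512 -0.7983]
```

```bash
python3 -m inch '{"travel":[[0.6,-1,0],[0.6,-1,0],[0.6,-1,0],[0.6,-1,0],[0.6,-1,0],[0.6,-1,0]],"angular":[[0,0.5,0.05],[0,0.5,0.05],[0,0.5,0.05],[0,0.5,0.05],[0,0.5,0.05],[0,0.5,0.05]]}'; python3 plan.py 0.586 -0.06 0.23 25 -4.5
```

```text
time: 2.9
tcp_pos: [0.4525, -0.2395, 0.2432]
eef_rot: [[0.967, -0.061, 0.248], [-0.06, -0.998, -0.012], [0.249, -0.003, -0.969]]
force: [-0.5, -0.2, -0.1]
finger_gap: 0.001
full [ 0.5746 -0.9364  0.2191] [-0.0178  0.3699  0.0298] frac 1/1.00 [ 0.5746 -0.9364  0.2191] [-0.0178  0.3699  0.0298]
t 2.9 tcp [ 0.4525 -0.2395  0.2432] grasp [ 0.4479 -0.2392  0.2614] phi 14.404613764206873 yaw -3.5741905842545085 F [-0.4811 -0.1867 -0.1268] gap 0.0009483586273063098 q [ 0.6304  0.0822 -0.2159  2.0685 -0.1048  0.7606 -1.1479]
```

```bash
python3 -m inch '{"travel":[[0.57,-0.93,0.2],[0.57,-0.93,0.2],[0.57,-0.93,0.2],[0.57,-0.93,0.2],[0.57,-0.93,0.2],[0.57,-0.93,0.2]],"angular":[[0,0.37,0.03],[0,0.37,0.03],[0,0.37,0.03],[0,0.37,0.03],[0,0.37,0.03],[0,0.37,0.03]]}'; python3 plan.py 0.586 -0.055 0.110 25 -4.5; python3 - <<'E'
from h import *
np.set_printoptions(precision=4,suppress=True)
for c in("scene","top"):
    im=r.grab_frame(c);cv2.imwrite(f"pics/{c}2.png",cv2.cvtColor(im,cv2.COLOR_RGB2BGR))
    d=r.pinpoint(c,"shutter_tab");print(c,[(e["score"],e["pixel"],atz(c,e["pixel"],.124)) for e in d])
a=cv2.imread("pics/top2.png")[130:230,200:320];b=cv2.imread("pics/scene2.png")[150:280,210:350]
cv2.imwrite("pics/c2.png",np.hstack([cv2.resize(a,(400,400),interpolation=3),cv2.resize(b,(400,400),interpolation=3)]))
E
```

```text
time: 3.5
tcp_pos: [0.5846, -0.0639, 0.2328]
eef_rot: [[0.904, -0.079, 0.421], [-0.075, -0.997, -0.025], [0.422, -0.009, -0.907]]
force: [-0.4, 0.5, -0.4]
finger_gap: 0.004
full [-0.2561 -0.0398  0.5584] [-0.0153  0.0015 -0.0076] frac 1/1.00 [-0.2561 -0.0398  0.5584] [-0.0153  0.0015 -0.0076]
t 3.5 tcp [ 0.5846 -0.0639  0.2328] grasp [ 0.5767 -0.0634  0.2497] phi 24.960740262893054 yaw -4.739065864123986 F [-0.3691  0.5236 -0.3865] gap 0.004313736750191678 q [ 0.3086  0.1459 -0.3519  2.0807  0.1852  0.4959 -1.8242]
scene [(0.82, [200.8, 267.0], array([ 0.5931, -0.0136,  0.124 ]))]
top [(0.71, [186.0, 257.4], array([ 0.5835, -0.0091,  0.124 ]))]
```

View pics/c2.png

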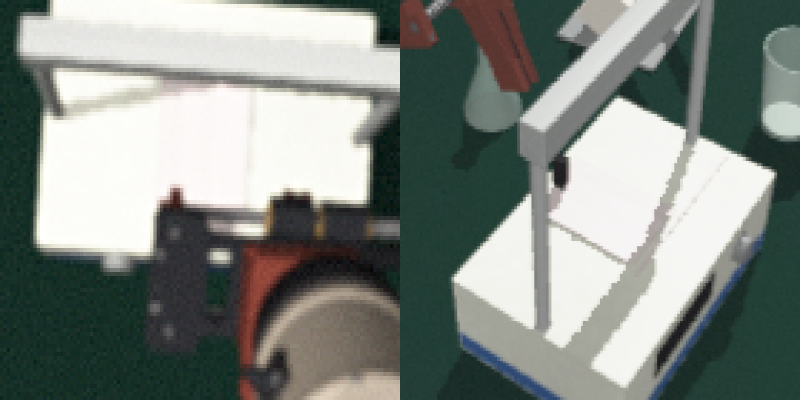

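Top view: the tab is hidden under the gripper. In the scene crop the tab is at (560,170), the plate is visible, and red fingers are at upper left. I'll check where the TCP should appear before descending.

```bash
python3 - <<'E'
from h import *
o=r.get_obs()
for c,(r0,c0,sy,sx) in(("top",(130,200,4,400/120)),("scene",(150,210,400/130,400/140))):
    for P in(o["tcp_pos"],o["tcp_pos"]-.08*o["eef_rot"][:,2],np.array([.5897,-.0115,.124])):
        p=proj(c,P)[0];print(c,p,"crop xy",(p[1]-c0)*sx,(p[0]-r0)*sy)
E
```

```text
top [180.79700509 288.61399304] crop xy 295.3799768060251 203.1880203642312
top [194.05766512 292.86503131] crop xy 309.5501043611561 256.23066048176327
top [183.39135107 258.38683603] crop xy 194.6227867554461 213.56540426262688
scene [178.2797662  248.75643574] crop xy 110.73267354014848 87.01466524025066
scene [144.06471242 233.39955263] crop xy 66.85586465515047 -18.26242332340913
scene [199.73699035 266.17572193] crop xy 160.5020626683339 153.0368933719691
```

```bash
python3 -m inch '{"travel":[[-0.25,-0.03,0.56],[-0.25,-0.03,0.56],[-0.25,-0.03,0.56],[-0.25,-0.03,0.56],[-0.25,-0.03,0.56]],"angular":[[0,0,0],[0,0,0],[0,0,0],[0,0,0],[0,0,0]]}'; python3 plan.py 0.593 0.0375 0.110 25 -4.5
```

```text
time: 4.2
tcp_pos: [0.5854, -0.0607, 0.1107]
eef_rot: [[0.903, -0.085, 0.421], [-0.08, -0.996, -0.029], [0.421, -0.008, -0.907]]
force: [1.3, -0.3, -0.2]
finger_gap: 0.003
full [-0.0062 -0.4923  0.0052] [-0.0084  0.0024 -0.0176] frac 1/1.00 [-0.0062 -0.4923  0.0052] [-0.0084  0.0024 -0.0176]
t 4.2 tcp [ 0.5854 -0.0607  0.1107] grasp [ 0.5775 -0.0601  0.1277] phi 24.933170047115436 yaw -5.055773114593037 F [ 1.3312 -0.2509 -0.1538] gap 0.0033724926679143986 q [ 0.1245  0.3265 -0.1741  2.1979  0.4789  0.2104 -2.1342]
```

```bash
python3 -m inch '{"travel":[[0,-0.1,0],[0,-0.2,0],[0,-0.3,0],[0,-0.4,0],[0,-0.46,0],[0,-0.46,0]],"angular":[[0,0,0],[0,0,0],[0,0,0],[0,0,0],[0,0,0],[0,0,0]]}'; python3 plan.py 0.593 0.0375 0.110 25 -4.5
```

```text
time: 4.8
tcp_pos: [0.5945, 0.0336, 0.1134]
eef_rot: [[0.902, -0.082, 0.424], [-0.078, -0.997, -0.026], [0.425, -0.01, -0.905]]
force: [0.2, 0.8, 0.1]
finger_gap: 0.006
full [-0.0158 -0.0184  0.0118] [-0.015  -0.0052 -0.0138] frac 1/1.00 [-0.0158 -0.0184  0.0118] [-0.015  -0.0052 -0.0138]
t 4.8 tcp [0.5945 0.0336 0.1134] grasp [0.5866 0.0341 0.1304] phi 25.152969350872574 yaw -4.9358068817602545 F [0.1735 0.8367 0.1003] gap 0.0061988908713882145 q [-0.2146  0.3259 -0.0189  2.1901  0.5711  0.2398 -2.416 ]
```

```bash
for i in 1; do python3 -m inch '{"travel":[[0,-0.02,0],[0,-0.03,0],[0,-0.03,0]],"angular":[[0,0,0],[0,0,0],[0,0,0]]}'; done; python3 - <<'E'
from h import *
np.set_printoptions(precision=4,suppress=True)
for c in("scene","top"):
    im=r.grab_frame(c);cv2.imwrite(f"pics/{c}3.png",cv2.cvtColor(im,cv2.COLOR_RGB2BGR))
    d=r.pinpoint(c,"shutter_tab");print(c,[(e["score"],e["pixel"],atz(c,e["pixel"],.124)) for e in d])
# expected tab position at shutter 0.075 from heater fit
a=-.079;print("open tab",.651-.062*np.cos(a)-.075*np.sin(a),-.0225-.062*np.sin(a)+.075*np.cos(a))
a=cv2.imread("pics/top3.png")[130:230,200:320];b=cv2.imread("pics/scene3.png")[150:280,210:350]
cv2.imwrite("pics/c3.png",np.hstack([cv2.resize(a,(400,400),interpolation=3),cv2.resize(b,(400,400),interpolation=3)]))
E
```

```text
time: 5.1
tcp_pos: [0.5939, 0.0375, 0.1116]
eef_rot: [[0.903, -0.084, 0.422], [-0.08, -0.996, -0.028], [0.422, -0.008, -0.906]]
force: [-0.2, -1.1, 1.3]
finger_gap: 0.002
scene [(0.6, [186.8, 282.5], array([0.6021, 0.047 , 0.124 ]))]
top [(0.69, [186.2, 229.2], array([0.584 , 0.0573, 0.124 ]))]
open tab 0.5951122093352621 0.05715899104692727
```

View pics/c3.png

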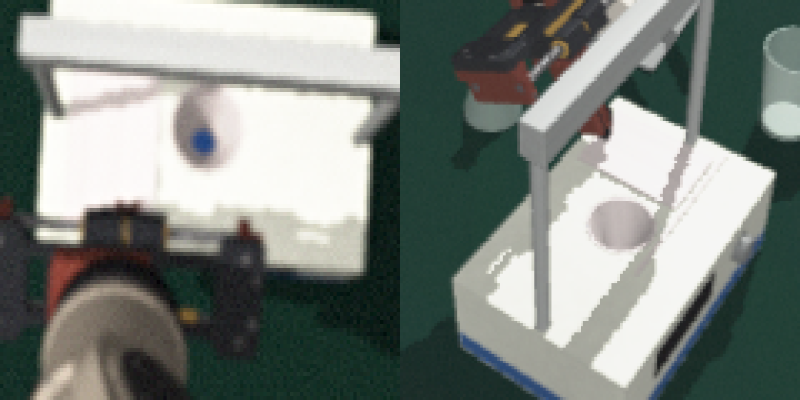

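The mouth (crop 207,130) is clear and the shutter is nearly open. I'll push on gently to the stop.

```bash
for i in 1; do python3 -m inch '{"travel":[[0,-0.01,0],[0,-0.02,0],[0,-0.02,0]],"angular":[[0,0,0],[0,0,0],[0,0,0]]}';python3 -m inch '{"travel":[[0,-0.01,0],[0,-0.02,0],[0,-0.02,0]],"angular":[[0,0,0],[0,0,0],[0,0,0]]}'; done
```

```text
time: 5.6
tcp_pos: [0.5939, 0.0428, 0.1109]
eef_rot: [[0.904, -0.082, 0.421], [-0.078, -0.997, -0.027], [0.421, -0.008, -0.907]]
force: [1.0, -1.2, -0.1]
finger_gap: 0.005
time: 5.9
tcp_pos: [0.5937, 0.0433, 0.1108]
eef_rot: [[0.904, -0.087, 0.419], [-0.081, -0.996, -0.032], [0.42, -0.005, -0.907]]
force: [-0.2, -8.1, 2.7]
finger_gap: 0.006
```

```bash
python3 -m inch '{"travel":[[-0.1,0.05,-0.3],[-0.3,0.05,-0.7],[-0.3,0.05,-0.7],[-0.3,0.05,-0.7],[-0.3,0.05,-0.7]],"angular":[[0,0,0],[0,0,0],[0,0,0],[0,0,0],[0,0,0]]}' -0.8; python3 plan.py 0.552 0.3845 0.24 25 0 g; cat > fk.py <<'E'
import numpy as np
from scipy.spatial.transform import Rotation as Ro
from scipy.optimize import least_squares
D=[([1.2069,.477,.0224,1.5554,-.0115,1.1093,-.0831],[.1708,-.6531,.2227],0.00,14.654),
([.829,.2389,-.0194,1.8508,.0026,1.0512,-.7983],[.3255,-.4331,.2434],.139,-2.08),
([.6304,.0822,-.2159,2.0685,-.1048,.7606,-1.1479],[.4525,-.2395,.2432],14.4,-3.57),
([.3086,.1459,-.3519,2.0807,.1852,.4959,-1.8242],[.5846,-.0639,.2328],24.96,-4.74),
([.1245,.3265,-.1741,2.1979,.4789,.2104,-2.1342],[.5854,-.0607,.1107],24.93,-5.056),
([-.2146,.3259,-.0189,2.1901,.5711,.2398,-2.416],[.5945,.0336,.1134],25.15,-4.936)]
def fk(q,L,s,off):
    R=Ro.identity();p=np.zeros(3);a=np.array(q)*s
    h,l1,l2,lt,e=L
    R=Ro.from_euler("z",a[0]+off[0]);p=p+[0,0,h]
    R=R*Ro.from_euler("y",a[1]);R=R*Ro.from_euler("z",a[2]);p=p+R.apply([0,0,l1])
    R=R*Ro.from_euler("y",a[3]);R=R*Ro.from_euler("z",a[4]);p=p+R.apply([0,0,l2])
    R=R*Ro.from_euler("y",a[5]);R=R*Ro.from_euler("z",a[6]+off[1]);p=p+R.apply([e*0,0,lt])
    return p,R.as_matrix()
if __name__=="__main__":
    import itertools
    res=[]
    for s3,s5 in itertools.product((1,-1),repeat=2):
        s=np.array([-1,1,s3,1,s5,1,1])
        def f(v):
            out=[]
            for q,p,phi,yaw in D:
                P,R=fk(q,v[:5],s,[v[5],0]);out+=list((P-p)*10)
                z=[np.sin(np.radians(phi))*np.cos(np.radians(yaw)),np.sin(np.radians(phi))*np.sin(np.radians(yaw)),-np.cos(np.radians(phi))]
                out+=list(R[:,2]-z)
            return out
        t=least_squares(f,[.36,.54,.48,.4,0,0]);res.append((t.cost,s3,s5,t.x))
    for t in sorted(res,key=lambda t:t[0]):print(t)
E
python3 fk.py
```

```text
time: 6.4
tcp_pos: [0.4803, 0.0455, 0.2138]
eef_rot: [[0.902, -0.082, 0.423], [-0.078, -0.997, -0.027], [0.424, -0.009, -0.906]]
force: [-0.2, 0.3, 0.1]
finger_gap: 0.421
full [ 0.2469 -1.7224  0.0818] [ 0.053  -0.0039 -0.1559] frac 1/1.72 [ 0.1434 -1.      0.0475] [ 0.0307 -0.0023 -0.0905]
t 6.4 tcp [0.4803 0.0455 0.2138] grasp [0.4723 0.046  0.2307] phi 25.096423110762554 yaw -4.931631437121588 F [-0.1715  0.3029  0.0564] gap 0.42085728243132453 q [-0.1866 -0.0263 -0.1518  2.3155  0.3641  0.4721 -2.2874]
(np.float64(0.012564618291956759), -1, -1, array([ 0.25510713,  0.5651024 ,  0.46746749,  0.32940255,  0.01406136,
       -0.10439507]))
(np.float64(0.5979272686070589), -1, 1, array([ 0.16990751,  0.59937176,  0.47133617,  0.27247953,  0.        ,
       -0.1436752 ]))
(np.float64(6.722152713076008), 1, 1, array([-0.11971965,  0.79368969,  0.39870228,  0.20956694,  1.77189691,
        0.06245991]))
(np.float64(6.779230687259578), 1, -1, array([-0.11942994,  0.79047816,  0.40129048,  0.20561908,  0.        ,
        0.09278973]))
```

```bash
python3 -m inch '{"travel":[[0.1,0,-0.3],[0.1,0,-0.3],[0.1,0,-0.3],[0.1,0,-0.3],[0.1,0,-0.3],[0.1,0,-0.3],[0.1,0,-0.3],[0.1,0,-0.3]],"angular":[[0,1,0],[0,1,0],[0,1,0],[0,1,0],[0,1,0],[0,1,0],[0,1,0],[0,1,0]]}'; python3 plan.py 0.541 0.3845 0.24 11 0 g
```

```text
time: 7.2
tcp_pos: [0.4844, 0.0602, 0.3139]
eef_rot: [[0.627, -0.105, 0.772], [-0.063, -0.994, -0.085], [0.777, 0.005, -0.63]]
force: [-0.4, -0.3, 0.8]
finger_gap: 0.898
full [-0.2716 -1.6462  0.3856] [ 0.1188 -1.3935 -0.1794] frac 1/1.65 [-0.165  -1.      0.2342] [ 0.0722 -0.8465 -0.109 ]
t 7.2 tcp [0.4844 0.0602 0.3139] grasp [0.47   0.0618 0.3257] phi 50.97239735520687 yaw -5.7045297315036905 F [-0.359  -0.2885  0.8489] gap 0.8983054087840621 q [ 0.6314 -0.3334 -0.9673  2.4346  0.9237  0.169  -2.9594]
```

```bash
cat > ik.py <<'E'
import numpy as np,sys
from scipy.spatial.transform import Rotation as Ro
from scipy.optimize import least_squares
from plan import tool
np.set_printoptions(precision=3,suppress=True)
D=[([1.2069,.477,.0224,1.5554,-.0115,1.1093,-.0831],[.1708,-.6531,.2227],[[.96747,.25297,-.0006],[.25297,-.96747,.0017],[0,-.0018,-1]]),
([.829,.2389,-.0194,1.8508,.0026,1.0512,-.7983],[.3255,-.4331,.2434],[[.999,-.036,.002],[-.036,-.999,.001],[.002,-.001,-1]]),
([.6304,.0822,-.2159,2.0685,-.1048,.7606,-1.1479],[.4525,-.2395,.2432],[[.967,-.061,.248],[-.06,-.998,-.012],[.249,-.003,-.969]]),
([.3086,.1459,-.3519,2.0807,.1852,.4959,-1.8242],[.5846,-.0639,.2328],[[.904,-.079,.421],[-.075,-.997,-.025],[.422,-.009,-.907]]),
([.1245,.3265,-.1741,2.1979,.4789,.2104,-2.1342],[.5854,-.0607,.1107],[[.903,-.085,.421],[-.08,-.996,-.029],[.421,-.008,-.907]]),
([-.2146,.3259,-.0189,2.1901,.5711,.2398,-2.416],[.5945,.0336,.1134],[[.902,-.082,.424],[-.078,-.997,-.026],[.425,-.01,-.905]]),
([-.1866,-.0263,-.1518,2.3155,.3641,.4721,-2.2874],[.4803,.0455,.2138],[[.902,-.082,.423],[-.078,-.997,-.027],[.424,-.009,-.906]]),
([.6314,-.3334,-.9673,2.4346,.9237,.169,-2.9594],[.4844,.0602,.3139],[[.627,-.105,.772],[-.063,-.994,-.085],[.777,.005,-.63]])]
S=np.array([-1,1,-1,1,-1,1,-1.])
def fk(q,v):
    o=v[:7];a=(np.array(q)+o)*S;t=[[0,0,v[7]],[v[8],v[9],v[10]],[v[11],v[12],v[13]],[0,0,v[14]]]
    p=np.array(t[0]);R=Ro.identity()
    for i in range(7):
        R=R*Ro.from_euler("zyzyzyz"[i],a[i])
        if i in(2,4,6):p=p+R.apply(t[i//2])
    return p,R.as_matrix()
def fit(s7,o7):
    global S;S=S.copy();S[6]=s7
    f=lambda v:np.concatenate([np.r_[(fk(q,v)[0]-p)*5,(fk(q,v)[1]-np.array(R)).ravel()] for q,p,R in D]+[1e-2*np.r_[v[:6],v[[8,9,11,12]]]])
    v0=np.zeros(15);v0[6]=o7;v0[[7,10,13,14]]=.255,.565,.467,.33
    return least_squares(f,v0)
ts=[(fit(s,o).cost,s,o) for s in(1,-1) for o in(0,np.pi)];c,s,o=min(ts);V=fit(s,o).x
lo=np.array([-2.96,-.34,-1.41,.24,-1.37,.17,-2.96]);hi=np.array([2.96,2.1,1.46,2.44,4.51,1.92,2.96])
def ik(p,phi,yaw,n=60,seeds=None):
    T=tool(phi,yaw);g=np.array(p)+T[:,2]*.019;rng=np.random.default_rng(0);out=[]
    for k in range(n):
        q0=rng.uniform(lo,hi) if seeds is None else seeds[k%len(seeds)]
        f=lambda q:np.r_[(fk(q,V)[0]-g)*5,(fk(q,V)[1]-T).ravel(),1e-3*(q-(lo+hi)/2)/(hi-lo)]
        t=least_squares(f,q0,bounds=(lo,hi),max_nfev=80)
        e=np.linalg.norm(fk(t.x,V)[0]-g)
        if e<.004 and not any(np.abs(t.x-u).max()<.3 for u in out):out.append(t.x)
    return sorted(out,key=lambda q:-np.minimum(q-lo,hi-q).min())
if __name__=="__main__":
    print(ts,V)
    for nm,p,phi,yaw in(("rack",(.546,.3845,.13),11,0),("enter",(.626,-.02,.205),57,-4.5),("up",(.651,-.0225,.185),45,-4.5),("seat",(.651,-.0225,.135),45,-4.5)):
        for y in(yaw,yaw+180):
            T=phi if y==yaw else -phi
            for q in ik(p,T,y)[:4]:print(nm,y,q,"margin %.2f"%np.minimum(q-lo,hi-q).min())
E
python3 ik.py
```

```text
[(np.float64(6.928224408026394), 1, 0), (np.float64(8.424657088574135), 1, 3.141592653589793), (np.float64(0.0012954788060410454), -1, 0), (np.float64(0.001295478806041518), -1, 3.141592653589793)] [-0.003 -0.005 -0.007 -0.003  0.002  0.009 -1.58   0.243  0.006 -0.072
  0.558 -0.003  0.005  0.459  0.318]
rack 0 [-1.296  0.689  0.785  1.807 -0.53   0.713 -1.858] margin 0.54
rack 0 [-1.063  0.565  0.416  1.803 -0.138  0.671 -2.19 ] margin 0.50
rack 0 [-0.552  0.511 -0.289  1.796  0.407  0.759 -2.65 ] margin 0.31
rack 0 [-1.492  1.1    1.348  1.81  -1.181  1.066 -1.358] margin 0.11
rack 180 [-0.228  0.578 -0.746  1.793  0.692  0.896  0.268] margin 0.65
rack 180 [-0.495  0.517 -0.367  1.796  0.457  0.777  0.451] margin 0.61
rack 180 [-1.199  0.623  0.621  1.805 -0.346  0.682  1.129] margin 0.51
rack 180 [-0.979  0.542  0.295  1.802 -0.028  0.674  0.857] margin 0.50
enter -4.5 [ 0.855  0.47  -1.257  2.378  2.208  0.776  2.514] margin 0.06
enter -4.5 [ 0.49   0.323 -0.785  2.379  2.389  0.631  2.224] margin 0.06
enter -4.5 [-0.025  0.281 -0.19   2.381  2.6    0.551  1.931] margin 0.06
ente
[... 829 characters left out ...]
 2.22   1.957  0.354 -0.481] margin 0.18
up 175.5 [-0.009  0.305 -0.157  2.22   2.178  0.246 -0.757] margin 0.08
seat -4.5 [ 0.267  0.415 -0.495  2.252  2.232  0.42   2.382] margin 0.19
seat -4.5 [ 0.737  0.574 -1.105  2.252  1.981  0.667  2.775] margin 0.19
seat -4.5 [-0.708  0.572  0.712  2.265  3.52   0.369  0.857] margin 0.17
seat -4.5 [-0.869  0.745  0.984  2.269  3.827  0.53   0.453] margin 0.17
seat 175.5 [ 0.562  0.484 -0.863  2.252  2.063  0.546 -0.516] margin 0.19
seat 175.5 [ 0.212  0.409 -0.429  2.253  2.27   0.403 -0.809] margin 0.19
seat 175.5 [-0.878  0.76   1.002  2.27   3.843  0.545 -2.713] margin 0.17
seat 175.5 [-0.629  0.524  0.6    2.263  3.365  0.332 -2.099] margin 0.16
```

```bash
python3 -m inch '{"travel":[[0.1,-0.5,0],[0.1,-0.9,0],[0.1,-0.9,0],[0.1,-0.9,0]],"angular":[[0,-1,0],[0,-1,0],[0,-1,0],[0,-1,0]]}' -0.5 >/dev/null; python3 -m inch '{"travel":[[0,0,0],[0,0,0],[0,0,0],[0,0,0]],"angular":[[0,-0.5,-1],[0,-0.5,-1],[0,-0.5,-1],[0,-0.5,-1]]}'; python3 plan.py 0.541 0.3845 0.24 -11 180 g
```

```text
time: 8.0
tcp_pos: [0.5123, 0.2055, 0.3262]
eef_rot: [[0.907, 0.359, 0.219], [0.386, -0.918, -0.091], [0.168, 0.167, -0.971]]
force: [-0.1, 0.1, 0.8]
finger_gap: 0.75
full [ 0.4038 -0.8511  0.4613] [ 0.031   0.2673 -5.485 ] frac 1/5.48 [ 0.0736 -0.1552  0.0841] [ 0.0057  0.0487 -1.    ]
t 8.0 tcp [0.5123 0.2055 0.3262] grasp [0.5082 0.2072 0.3443] phi 13.724641688313914 yaw 23.0291780610544 F [-0.1227  0.1063  0.8302] gap 0.749904365347149 q [ 0.1434  0.1881 -0.8569  1.8021  0.393   1.1317 -2.0341]
```

```bash
python3 -m inch '{"travel":[[0,0,0],[0,0,0],[0,0,0],[0,0,0]],"angular":[[0,0,-1],[0,0,-1],[0,0,-1],[0,0,-1]]}'>/dev/null;  python3 -m inch '{"travel":[[0,0,0],[0,0,0],[0,0,0],[0,0,0]],"angular":[[0,0,-1],[0,0,-1],[0,0,-1],[0,0,-1]]}'; python3 plan.py 0.541 0.3845 0.24 -11 180 g
```

```text
time: 8.8
tcp_pos: [0.5117, 0.2055, 0.326]
eef_rot: [[0.187, 0.957, 0.221], [0.981, -0.171, -0.091], [-0.049, 0.234, -0.971]]
force: [0.1, -0.1, -0.3]
finger_gap: 0.745
full [ 0.9343 -0.1176  0.4616] [-0.0775  0.2055 -3.4863] frac 1/3.49 [ 0.268  -0.0337  0.1324] [-0.0222  0.059  -1.    ]
t 8.8 tcp [0.5117 0.2055 0.326 ] grasp [0.5075 0.2072 0.3441] phi 13.83748890219779 yaw 79.20113058302795 F [ 0.1368 -0.1441 -0.2688] gap 0.7448839358525772 q [ 0.2533  0.2167 -0.9945  1.7999  0.4381  1.1474 -1.0707]
```

```bash
python3 -m inch '{"travel":[[0.2,0,0],[0.4,0,0],[0.4,0,0],[0.4,0,0]],"angular":[[0,0,-1],[0,0,-1],[0,0,-1],[0,0,-1]]}'>/dev/null;  python3 -m inch '{"travel":[[0,0,0],[0,0,0],[0,0,0],[0,0,0]],"angular":[[0,0,-1],[0,0,-1],[0,0,-1],[0,0,-1]]}'>/dev/null;python3 -m inch '{"travel":[[0,0,0],[0,0,0],[0,0,0],[0,0,0]],"angular":[[0,0,-1],[0,0,-1],[0,0,-1],[0,0,-1]]}'; python3 plan.py 0.541 0.3845 0.24 -11 180 g
python3 - <<'E'
from h import *
for c in("scene","top"):
    r.grab_frame(c)
    for n in("long_tube","well_mouth"):
        for d in r.silhouettes(c,n)[:1] if n[0]=="l" else r.pinpoint(c,n)[:1]:
            print(c,n,d["score"],d["pixel"])
            if n[0]=="w":print(atz(c,d["pixel"],.09))
            else:
                y,x=np.nonzero(d["mask"]);X=np.c_[y,x].astype(float);m=X.mean(0);v=np.linalg.svd(X-m,full_matrices=False)[2][0];t=(X-m)@v;print(len(X),m+v*t.min(),m+v*t.max())
E
```

```text
time: 10.0
tcp_pos: [0.5267, 0.2842, 0.3209]
eef_rot: [[-0.942, 0.254, 0.22], [0.239, 0.967, -0.093], [-0.236, -0.035, -0.971]]
force: [0.7, -0.5, 0.3]
finger_gap: 0.749
full [0.153  0.5244 0.4548] [-0.1776  0.0838 -0.4872] frac 1/1.00 [0.153  0.5244 0.4548] [-0.1776  0.0838 -0.4872]
t 10.0 tcp [0.5267 0.2842 0.3209] grasp [0.5226 0.286  0.339 ] phi 13.815997833069572 yaw 165.76506806639296 F [ 0.6887 -0.5471  0.2606] gap 0.748976056635649 q [ 0.223   0.4646 -1.2654  1.6848  0.7035  1.3286  0.1351]
scene well_mouth 0.75 [222.4, 286.5]
[ 0.65126945 -0.02340586  0.09      ]
top long_tube 0.61 [196.0, 85.8]
190 [186.8612473   79.51421034] [207.35240776  91.39204012]
top well_mouth 0.95 [161.4, 262.8]
[ 0.64798049 -0.02507832  0.09      ]
```

```bash
python3 -m inch '{"travel":[[0.15,0.52,0.3],[0.15,0.52,0.45],[0.15,0.52,0.45],[0.15,0.52,0.45],[0.15,0.52,0.45],[0.15,0.52,0.45]],"angular":[[-0.18,0.08,-0.49],[-0.18,0.08,-0.49],[-0.18,0.08,-0.49],[-0.18,0.08,-0.49],[-0.18,0.08,-0.49],[-0.18,0.08,-0.49]]}'; python3 plan.py 0.546 0.3845 0.130 -11 180 g
```

```text
time: 10.9
tcp_pos: [0.5458, 0.3829, 0.228]
eef_rot: [[-0.98, 0.004, 0.2], [0.004, 1.0, 0.003], [-0.2, 0.004, -0.98]]
force: [-0.0, -0.4, 0.1]
finger_gap: 0.749
full [0.0978 0.006  0.5739] [ 0.0059  0.0182 -0.0087] frac 1/1.00 [0.0978 0.006  0.5739] [ 0.0059  0.0182 -0.0087]
t 10.9 tcp [0.5458 0.3829 0.228 ] grasp [0.5421 0.3828 0.2463] phi 11.52375598109929 yaw 179.74590524675645 F [-0.0176 -0.3816  0.1222] gap 0.7488941691214396 q [ 0.0354  0.6717 -1.2093  1.6588  0.8584  1.2286  0.2002]
```

Descend and look before closing.

```bash
python3 -m inch '{"travel":[[0.05,0,0.2],[0.1,0,0.4],[0.1,0,0.57],[0.1,0,0.57],[0.1,0,0.57]],"angular":[[0,0,0],[0,0,0],[0,0,0],[0,0,0],[0,0,0]]}'; python3 plan.py 0.546 0.3845 0.130 -11 180 g; python3 - <<'E'
from h import *
for c in("scene","top"):cv2.imwrite(f"pics/{c}4.png",cv2.cvtColor(r.grab_frame(c),cv2.COLOR_RGB2BGR))
a=cv2.imread("pics/top4.png")[150:270,50:190];b=cv2.imread("pics/scene4.png")[70:190,240:380]
cv2.imwrite("pics/c4.png",np.hstack([cv2.resize(a,(400,343),interpolation=3),cv2.resize(b,(400,343),interpolation=3)]))
E
```

```text
time: 11.4
tcp_pos: [0.5492, 0.3831, 0.1129]
eef_rot: [[-0.98, 0.004, 0.2], [0.005, 1.0, 0.003], [-0.2, 0.004, -0.98]]
force: [0.0, -0.9, 1.2]
finger_gap: 0.749
full [-0.0004  0.007   0.0063] [ 0.0063  0.0178 -0.0099] frac 1/1.00 [-0.0004  0.007   0.0063] [ 0.0063  0.0178 -0.0099]
t 11.4 tcp [0.5492 0.3831 0.1129] grasp [0.5455 0.383  0.1312] phi 11.510731688181263 yaw 179.70841571596392 F [ 0.041  -0.8611  1.2092] gap 0.7486035978619605 q [-0.0252  0.7851 -1.1013  1.7518  1.0025  1.0829  0.0787]
```

View pics/c4.png

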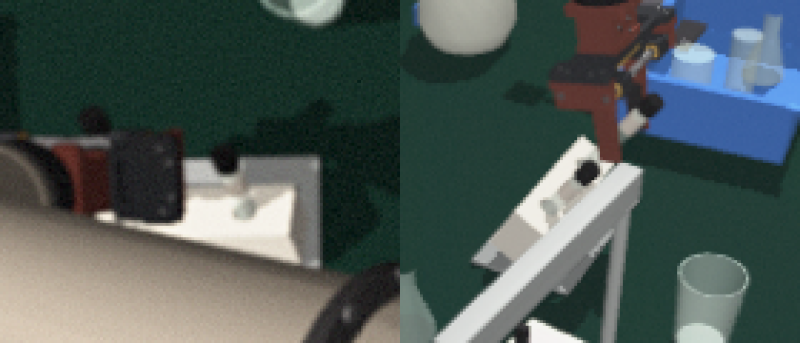

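The long tube's cap (top 95,120; scene 650,103) lies between the jaws, clear of the body. Now closing.

```bash
python3 -m inch '{"travel":[[0,0,0],[0,0,0],[0,0,0],[0,0,0],[0,0,0],[0,0,0],[0,0,0],[0,0,0]],"angular":[[0,0,0],[0,0,0],[0,0,0],[0,0,0],[0,0,0],[0,0,0],[0,0,0],[0,0,0]]}' 1 25; python3 - <<'E'
from h import *
o=r.get_obs();R=o["eef_rot"];print("pull dir along tube axis in tool units for 0.09m",R.T@np.array([.55,0,.835])*.09/.2)
E
```

```text
time: 12.3
tcp_pos: [0.5484, 0.3831, 0.1109]
eef_rot: [[-0.98, 0.003, 0.198], [0.003, 1.0, 0.002], [-0.198, 0.003, -0.98]]
force: [-0.5, -0.3, -0.4]
finger_gap: 0.197
pull dir along tube axis in tool units for 0.09m [-0.3170287   0.00173911 -0.31927118]
```

```bash
python3 -m inch '{"travel":[[-0.07,0,-0.075],[-0.14,0,-0.15],[-0.21,0,-0.225],[-0.28,0,-0.3],[-0.28,0,-0.3]],"angular":[[0,0,0],[0,0,0],[0,0,0],[0,0,0],[0,0,0]]}';  python3 plan.py 0.52 0.36 0.30 -35 180 g
```

```text
time: 12.8
tcp_pos: [0.5935, 0.3835, 0.1831]
eef_rot: [[-0.98, 0.005, 0.201], [0.006, 1.0, 0.005], [-0.201, 0.006, -0.98]]
force: [0.9, 0.1, -1.2]
finger_gap: 0.199
full [ 0.2044 -0.116  -0.5613] [ 0.0069 -0.8169 -0.014 ] frac 1/1.00 [ 0.2044 -0.116  -0.5613] [ 0.0069 -0.8169 -0.014 ]
t 12.8 tcp [0.5935 0.3835 0.1831] grasp [0.5897 0.3834 0.2014] phi 11.602687919704467 yaw 179.64247024741076 F [ 0.8541  0.1373 -1.1501] gap 0.19890733176529066 q [ 0.0074  0.7586 -1.1419  1.6111  0.9264  1.1924  0.2235]
```

```bash
python3 -m inch '{"travel":[[0.0,0,-0.3],[0.2,-0.1,-0.56],[0.2,-0.1,-0.56],[0.2,-0.1,-0.56],[0.2,-0.1,-0.56],[0.2,-0.1,-0.56],[0.2,-0.1,-0.56]],"angular":[[0,0,0],[0,-0.3,0],[0,-0.6,0],[0,-0.82,0],[0,-0.82,0],[0,-0.82,0],[0,-0.82,0]]}';  python3 plan.py 0.52 0.16 0.32 -50 178 g
```

```text
time: 13.5
tcp_pos: [0.5313, 0.3622, 0.282]
eef_rot: [[-0.822, 0.005, 0.57], [0.006, 1.0, -0.0], [-0.57, 0.004, -0.822]]
force: [0.0, -0.1, -1.5]
finger_gap: 0.205
full [-0.0929 -1.013  -0.0979] [ 0.0454 -0.532   0.039 ] frac 1/1.01 [-0.0917 -1.     -0.0967] [ 0.0448 -0.5251  0.0385]
t 13.5 tcp [0.5313 0.3622 0.282 ] grasp [0.5206 0.3622 0.2974] phi 34.76252878476948 yaw 179.55174287618968 F [ 0.0239 -0.1318 -1.5033] gap 0.20452440779882716 q [ 0.0187  0.4092 -1.1812  1.9189  1.1166  1.056  -0.1084]
```

```bash
python3 -m inch '{"travel":[[-0.1,-0.25,-0.1],[-0.1,-0.5,-0.1],[-0.1,-0.75,-0.1],[-0.1,-1,-0.1],[-0.1,-1,-0.1],[-0.1,-1,-0.1],[-0.1,-1,-0.1]],"angular":[[0,-0.15,0],[0,-0.3,0],[0,-0.53,0.04],[0,-0.53,0.04],[0,-0.53,0.04],[0,-0.53,0.04],[0,-0.53,0.04]]}';  python3 plan.py 0.54 -0.012 0.31 -57 175.5 g; python3 - <<'E'
from h import *
for c in("scene","top"):
    cv2.imwrite(f"pics/{c}5.png",cv2.cvtColor(r.grab_frame(c),cv2.COLOR_RGB2BGR))
    for d in r.silhouettes(c,"long_tube")[:1]:
        y,x=np.nonzero(d["mask"]);print(c,d["score"],len(x),y.min(),y.max(),x.min(),x.max())
    print(c,[(d["score"],d["pixel"]) for d in r.pinpoint(c,"long_tube")])
a=cv2.imread("pics/top5.png")[120:290,120:330];b=cv2.imread("pics/scene5.png")[30:230,200:400]
cv2.imwrite("pics/c5.png",np.hstack([cv2.resize(a,(400,324),interpolation=3),cv2.resize(b[:,:],(324,324),interpolation=3)]))
E
```

```text
time: 14.2
tcp_pos: [0.5356, 0.1642, 0.3108]
eef_rot: [[-0.641, 0.017, 0.768], [0.026, 1.0, -0.001], [-0.767, 0.019, -0.641]]
force: [-0.1, 1.3, -1.2]
finger_gap: 0.198
full [-0.0445 -0.886   0.1129] [ 0.1218 -0.2409  0.0423] frac 1/1.00 [-0.0445 -0.886   0.1129] [ 0.1218 -0.2409  0.0423]
t 14.2 tcp [0.5356 0.1642 0.3108] grasp [0.5213 0.1642 0.3228] phi 50.13957003456488 yaw 177.71286674621885 F [-0.0862  1.3306 -1.1808] gap 0.19822426947055372 q [ 0.4887 -0.0554 -1.1251  2.2943  1.3174  0.4532 -0.2253]
scene 0.96 430 59 128 274 284
scene [(0.72, [130.0, 278.8])]
top 0.61 193 207 218 153 180
top [(0.64, [211.5, 176.9]), (0.57, [233.1, 408.2]), (0.24, [163.8, 260.7])]
```

View pics/c5.png

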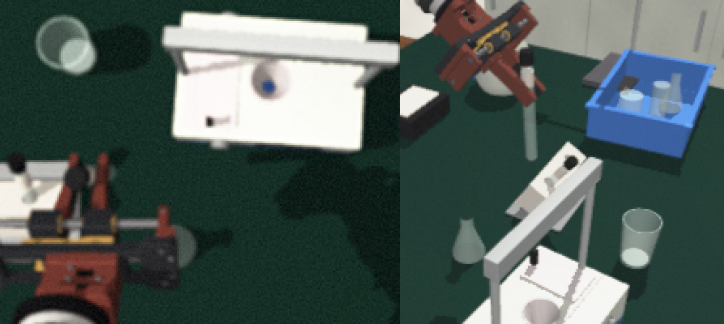

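The tube is held well: scene crop cap at (528,60), bottom at (531,155). The well is open and the shutter tab is at the end (215,122). Now measuring the tube in the tool frame.

```bash
cat > tube.py <<'E'
from h import *
np.set_printoptions(precision=4,suppress=True)
def ends(c,grab=True):
    if grab:r.grab_frame(c)
    d=r.silhouettes(c,"long_tube")
    if not d:return None
    n,lab,st,_=cv2.connectedComponentsWithStats(d[0]["mask"].astype(np.uint8));k=1+st[1:,4].argmax();y,x=np.nonzero(lab==k)
    X=np.c_[y,x].astype(float);m=X.mean(0);v=np.linalg.svd(X-m,full_matrices=False)[2][0];t=(X-m)@v
    return d[0]["score"],m+v*t.min(),m+v*t.max(),m
def model(s):  # search tool-angle a (tube vs tool, in tool x-z plane) and slide
    pass
if __name__=="__main__":
    o=r.get_obs();R=o["eef_rot"];g=o["tcp_pos"]-R[:,2]*r.tcp_to_grasp
    E={c:ends(c) for c in("scene","top")};print(E)
    from scipy.optimize import least_squares
    # tube axis in tool frame: u=R[-sin? ] ; fit (angle a in x-z, b out of plane, s grip) to the scene's line ends
    e=sorted(E["scene"][1:3],key=lambda q:q[0]);top,bot=e
    def f(v):
        u=R@np.array([-np.sin(v[0])*np.cos(v[1]),np.sin(v[1]),-np.cos(v[0])*np.cos(v[1])])
        P=proj("scene",np.array([g+u*(.18-v[2]),g-u*v[2]]));return np.r_[(P-np.array([top,bot])).ravel(),[v[1]*20]]
    t=least_squares(f,[np.pi/4,0,.12]);v=t.x
    u=R@np.array([-np.sin(v[0])*np.cos(v[1]),np.sin(v[1]),-np.cos(v[0])*np.cos(v[1])])
    print("angle to tool %.1f side %.1f s %.4f"%(*np.degrees(v[:2]),v[2]),"res",t.fun,"axis",u,"bottom",g-u*v[2],"top",g+u*(.18-v[2]))
    print("proj top cam",proj("top",np.array([g+u*(.18-v[2]),g-u*v[2]])))
E
python3 tube.py
```

```text
{'scene': (0.69, array([ 94.0411, 279.0818]), array([128.0625, 280.6054]), array([110.4756, 279.8178])), 'top': (0.68, array([214.8245, 154.242 ]), array([209.6756, 171.7853]), array([212.3641, 162.625 ]))}
angle to tool 60.6 side -22.4 s 0.2102 res [-1.5913 -1.2621  2.3942 -0.8618 -7.8114] axis [ 0.163  -0.3993  0.9022] bottom [0.4858 0.2482 0.132 ] top [0.5151 0.1763 0.2944]
proj top cam [[214.17   162.899 ]
 [229.3986 146.7839]]
```

```bash
python3 - <<'E'
from h import *
from scipy.optimize import least_squares
np.set_printoptions(precision=4,suppress=True)
o=r.get_obs();R=o["eef_rot"];g=o["tcp_pos"]-R[:,2]*r.tcp_to_grasp
u0=lambda a,b:R@np.array([-np.sin(a)*np.cos(b),np.sin(b),-np.cos(a)*np.cos(b)])
for a in(40,45,50):
    u=u0(np.radians(a),0);print(a,"axis",u,proj("scene",np.array([g+u*.06,g-u*.12])).ravel(),proj("top",np.array([g+u*.06,g-u*.12])).ravel())
def f(v):
    u=u0(v[0],v[1]);return np.r_[(proj("scene",np.array([g+u*(.18-v[2]),g-u*v[2]]))-[[62,278.9],[127.6,280.8]]).ravel(),v[1]*20]
t=least_squares(f,[.78,0,.12]);print(np.degrees(t.x[:2]),t.x[2],t.fun,u0(*t.x[:2]))
E
```

```text
40 axis [-0.1753 -0.0137  0.9844] [ 59.781  273.3302 128.9207 283.894 ] [215.9901 160.1202 203.1263 177.5292]
45 axis [-0.0889 -0.0153  0.9959] [ 59.9549 275.3235 128.227  280.3551] [212.7915 160.0999 208.0467 177.5465]
50 axis [-0.0017 -0.0168  0.9999] [ 60.3283 277.3435 127.2396 276.8306] [209.5768 160.1378 212.9848 177.4972]
[47.7945 -1.9028] 0.12333281796246512 [-0.1072 -2.8205  0.395  -1.6141 -0.6642] [-0.0407 -0.0493  0.998 ]
```

```bash
cat > wp.py <<'E'
# wp.py Bx_local Bz theta : rows for tube bottom at heater-local x, height z, tilt (top to robot)
import sys
from plan import *
M=np.array([.650,-.0235]);YAW=-4.5;A=48;S=.121
def grasp(bx,bz,th,by=0):
    y=np.radians(YAW);t=np.radians(th);e=np.array([np.cos(y),np.sin(y)]);n=np.array([-e[1],e[0]])
    return np.r_[M+e*(bx-S*np.sin(t))+n*by,bz+S*np.cos(t)]
if __name__=="__main__":
    bx,bz,th=[float(v) for v in sys.argv[1:4]]
    g=grasp(bx,bz,th);print("grasp",g);plan(g,-(A+th),YAW+180,True)
    o=r.get_obs();R=o["eef_rot"];c=o["tcp_pos"]-R[:,2]*r.tcp_to_grasp;a=np.radians(A)
    u=R@np.array([-np.sin(a),0,-np.cos(a)]);b=c-u*S;d=b[:2]-M;y=np.radians(YAW)
    print("t",round(o["time"],2),"bottom local x,y",d@[np.cos(y),np.sin(y)],d@[-np.sin(y),np.cos(y)],"z",b[2],"axis",u,"F",o["force"],"gap",o["finger_gap"],"q",o["joint_pos"])
E
python3 - <<'E'
from ik import *
from wp import grasp
from cell import r
q=r.get_obs()["joint_pos"]
for bx,bz,th in((-.08,.14,12),(-.05,.11,12),(-.002,.10,12),(-.002,.065,12),(0,.065,6),(0,.065,0),(0,.015,0)):
    for s in [0]:
        o=ik(grasp(bx,bz,th),-(48+th),175.5,n=1,seeds=[q])
        print(bx,bz,th,o)
        if o:q=o[0]
E
python3 wp.py -0.08 0.14 12
```

```text
-0.08 0.14 12 []
-0.05 0.11 12 []
-0.002 0.1 12 [array([ 0.408,  0.294, -0.689,  2.404,  2.479,  0.663, -1.025])]
-0.002 0.065 12 [array([ 0.182,  0.358, -0.441,  2.427,  2.604,  0.735, -1.178])]
0 0.065 6 [array([ 0.26 ,  0.331, -0.502,  2.341,  2.448,  0.541, -0.999])]
0 0.065 0 [array([ 0.366,  0.332, -0.603,  2.253,  2.142,  0.406, -0.666])]
0 0.015 0 [array([ 0.346,  0.436, -0.597,  2.284,  2.311,  0.515, -0.818])]
grasp [ 0.5452 -0.0152  0.2584]
full [ 0.125  -0.9007  0.3004] [ 0.1207 -0.3471  0.0432] frac 1/1.00 [ 0.125  -0.9007  0.3004] [ 0.1207 -0.3471  0.0432]
t 14.7 bottom local x,y -0.1400376813705071 0.17816427559453224 z 0.20085715650532582 axis [-0.0366 -0.0162  0.9992] F [ 0.5049  0.8443 -0.615 ] gap 0.19811428093439645 q [ 0.4885 -0.0576 -1.1241  2.2977  1.3178  0.4519 -0.2256]
```

```bash
python3 - <<'E'
from ik import *
from wp import grasp
from cell import r
q=r.get_obs()["joint_pos"]
for bx,bz,th in((-.08,.15,0),(-.06,.15,2),(-.045,.11,3),(-.02,.105,8),(-.002,.10,11),(-.002,.065,10),(-.002,.065,6),(0,.065,0),(0,.015,0)):
    o=ik(grasp(bx,bz,th),-(48+th),175.5,n=1,seeds=[q])
    print(bx,bz,th,o,o and np.abs(o[0]-q).max())
    if o:q=o[0]
E
python3 wp.py -0.06 0.15 2
```

```text
-0.08 0.15 0 [array([ 0.007,  0.034, -0.203,  2.332,  1.724,  0.207, -0.337])] 0.9211525215498122
-0.06 0.15 2 [array([-0.058,  0.062, -0.136,  2.325,  1.955,  0.229, -0.564])] 0.23056794161726302
-0.045 0.11 3 [array([ 0.086,  0.161, -0.299,  2.354,  2.288,  0.34 , -0.894])] 0.33265335416528563
-0.02 0.105 8 [array([ 0.078,  0.215, -0.302,  2.382,  2.497,  0.486, -1.099])] 0.2096773643422276
-0.002 0.1 11 [array([ 0.069,  0.262, -0.296,  2.391,  2.582,  0.584, -1.177])] 0.09858794406645521
-0.002 0.065 10 [array([ 0.076,  0.338, -0.307,  2.401,  2.617,  0.649, -1.209])] 0.07607888607610086
-0.002 0.065 6 [array([ 0.187,  0.323, -0.418,  2.346,  2.485,  0.53 , -1.05 ])] 0.1590217817056816
0 0.065 0 [array([ 0.347,  0.329, -0.58 ,  2.253,  2.152,  0.4  , -0.679])] 0.3709503751921105
0 0.015 0 [array([ 0.339,  0.435, -0.589,  2.284,  2.315,  0.512, -0.824])] 0.1636109330913138
grasp [ 0.586  -0.0185  0.2709]
full [-0.0382 -0.9119  0.418 ] [0.1163 0.0019 0.0535] frac 1/1.00 [-0.0382 -0.9119  0.418 ] [0.1163 0.0019 0.0535]
t 14.7 bottom local x,y -0.1400376813705071 0.17816427559453224 z 0.20085715650532582 axis [-0.0366 -0.0162  0.9992] F [ 0.5049  0.8443 -0.615 ] gap 0.19811428093439645 q [ 0.4885 -0.0576 -1.1241  2.2977  1.3178  0.4519 -0.2256]
```

```bash
python3 -m inch '{"travel":[[0,-0.2,0.1],[0,-0.4,0.2],[0,-0.6,0.3],[-0.04,-0.8,0.4],[-0.04,-0.91,0.42],[-0.04,-0.91,0.42],[-0.04,-0.91,0.42],[-0.04,-0.91,0.42],[-0.04,-0.91,0.42]],"angular":[[0,0,0],[0.04,0,0],[0.08,0,0],[0.12,0,0.05],[0.12,0,0.05],[0.12,0,0.05],[0.12,0,0.05],[0.12,0,0.05],[0.12,0,0.05]]}'; python3 wp.py -0.04 0.11 5
```

```text
time: 15.6
tcp_pos: [0.6007, -0.0181, 0.2596]
eef_rot: [[-0.639, 0.077, 0.765], [0.047, 0.997, -0.061], [-0.767, -0.003, -0.641]]
force: [-0.8, -0.9, -0.4]
finger_gap: 0.2
grasp [ 0.5996 -0.0195  0.2305]
full [ 0.1101 -0.0073  0.1827] [-0.0015 -0.1005  0.0064] frac 1/1.00 [ 0.1101 -0.0073  0.1827] [-0.0015 -0.1005  0.0064]
t 15.6 bottom local x,y -0.05941380445341233 0.0012254297670724612 z 0.1506888251225963 axis [-0.0366  0.0058  0.9993] F [-0.7628 -0.8631 -0.4023] gap 0.20048557500282202 q [ 0.6985  0.1256 -0.911   2.3232  1.9947  0.3129 -0.549 ]
```

```bash
python3 -m inch '{"travel":[[0.05,0,0.09],[0.11,0,0.18],[0.11,0,0.18],[0.11,0,0.18]],"angular":[[0,-0.05,0],[0,-0.1,0],[0,-0.1,0],[0,-0.1,0]]}'; python3 wp.py -0.002 0.10 11; python3 - <<'E'
from wp import *
for c in("scene","top"):cv2.imwrite(f"pics/{c}6.png",cv2.cvtColor(r.grab_frame(c),cv2.COLOR_RGB2BGR))
a=cv2.imread("pics/top6.png")[130:230,200:320];b=cv2.imread("pics/scene6.png")[110:270,210:350]
cv2.imwrite("pics/c6.png",np.hstack([cv2.resize(a,(480,400),interpolation=3),cv2.resize(b,(315,360),interpolation=3)[:400] if 0 else cv2.resize(b,(320,400),interpolation=3)]))
o=r.get_obs();R=o["eef_rot"];c=o["tcp_pos"]-R[:,2]*r.tcp_to_grasp;a=np.radians(A);u=R@np.array([-np.sin(a),0,-np.cos(a)])
for n,P in(("bot",c-u*S),("top",c+u*(.18-S)),("mouth",np.r_[M,.09])):
    for k in("top","scene"):
        p=proj(k,P)[0];print(n,k,"crop",((p[1]-200)*4,(p[0]-130)*4) if k=="top" else (480+(p[1]-210)*320/140,(p[0]-110)*2.5))
E
```

```text
time: 16.0
tcp_pos: [0.6139, -0.0199, 0.2189]
eef_rot: [[-0.603, 0.078, 0.794], [0.045, 0.997, -0.063], [-0.797, -0.002, -0.604]]
force: [-0.1, -0.2, -0.5]
finger_gap: 0.2
grasp [ 0.625  -0.0215  0.2188]
full [-0.0436 -0.0038  0.1379] [-0.0015 -0.2156  0.004 ] frac 1/1.00 [-0.0436 -0.0038  0.1379] [-0.0015 -0.2156  0.004 ]
t 16.0 bottom local x,y -0.04103587152968233 0.0005332422808363738 z 0.10959028396915069 axis [-0.0837  0.0086  0.9965] F [-0.1396 -0.1837 -0.4719] gap 0.19991942976812122 q [ 0.7002  0.2937 -0.966   2.3633  2.2556  0.5289 -0.7523]
bot top crop (np.float64(246.79470699874378), np.float64(181.65628367528075))
bot scene crop (np.float64(621.4771771366457), np.float64(247.4229392761834))
top top crop (np.float64(264.57552540503184), np.float64(163.50011008145714))
top scene crop (np.float64(608.50153202235), np.float64(85.62694118276838))
mouth top crop (np.float64(248.57918665414672), np.float64(122.39728785682996))
mouth scene crop (np.float64(653.7135173154225), np.float64(280.55640957665673))
```

View pics/c6.png

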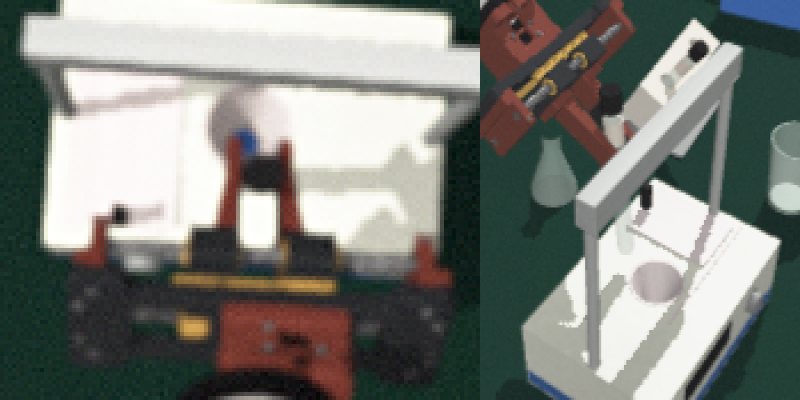

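Cap (265,170 top; 611,85 scene) and bottom (625,250) match predictions within about 1 px, and the mouth shows the same small bias. Next I'll enter tilted.

```bash
python3 -m inch '{"travel":[[-0.015,0,0.05],[-0.03,0,0.1],[-0.044,0,0.138],[-0.044,0,0.138]],"angular":[[0,-0.07,0],[0,-0.14,0],[0,-0.22,0],[0,-0.22,0]]}'; python3 wp.py -0.002 0.065 10
```

```text
time: 16.5
tcp_pos: [0.6416, -0.0233, 0.2097]
eef_rot: [[-0.51, 0.08, 0.856], [0.038, 0.997, -0.07], [-0.859, -0.003, -0.511]]
force: [0.4, -0.6, -1.2]
finger_gap: 0.198
grasp [ 0.6271 -0.0217  0.1842]
full [0.149  0.003  0.0958] [-0.0058  0.0432  0.0037] frac 1/1.00 [0.149  0.003  0.0958] [-0.0058  0.0432  0.0037]
t 16.5 bottom local x,y -0.0008600606782014705 -0.0008476094854406171 z 0.10055108220163464 axis [-0.194   0.0186  0.9808] F [ 0.3942 -0.6366 -1.2457] gap 0.1984671264037684 q [ 0.6902  0.4396 -0.9861  2.3754  2.4388  0.7543 -0.8466]
```

```bash
python3 -m inch '{"travel":[[0.05,0,0.03],[0.1,0,0.064],[0.149,0,0.096],[0.149,0,0.096]],"angular":[[0,0,0],[0,0.02,0],[0,0.04,0],[0,0.04,0]]}'; python3 wp.py -0.001 0.065 5;python3 wp.py 0 0.063 0
```

```text
time: 16.9
tcp_pos: [0.6425, -0.0234, 0.173]
eef_rot: [[-0.529, 0.08, 0.845], [0.04, 0.997, -0.069], [-0.848, -0.003, -0.53]]
force: [-0.3, 0.0, -0.8]
finger_gap: 0.197
grasp [ 0.6385 -0.0226  0.1855]
full [-0.0342  0.0026  0.0428] [-0.005   0.1734  0.0028] frac 1/1.00 [-0.0342  0.0026  0.0428] [-0.005   0.1734  0.0028]
t 16.9 bottom local x,y -0.0024054640509272407 -0.0008009977059473574 z 0.06376353920278703 axis [-0.1723  0.0164  0.9849] F [-0.2762  0.0056 -0.8314] gap 0.19687046403724853 q [ 0.6544  0.5323 -0.9577  2.3807  2.4687  0.8248 -0.8412]
grasp [ 0.65   -0.0235  0.184 ]
full [-0.0502  0.0027  0.0947] [-0.0052  0.3479  0.0026] frac 1/1.00 [-0.0502  0.0027  0.0947] [-0.0052  0.3479  0.0026]
t 16.9 bottom local x,y -0.0024054640509272407 -0.0008009977059473574 z 0.06376353920278703 axis [-0.1723  0.0164  0.9849] F [-0.2762  0.0056 -0.8314] gap 0.19687046403724853 q [ 0.6544  0.5323 -0.9577  2.3807  2.4687  0.8248 -0.8412]
```

```bash
python3 -m inch '{"travel":[[-0.018,0,0.022],[-0.034,0,0.043],[-0.044,0,0.07],[-0.05,0,0.095],[-0.05,0,0.095]],"angular":[[0,0.09,0],[0,0.173,0],[0,0.26,0],[0,0.345,0],[0,0.345,0]]}'; python3 wp.py 0 0.050 0; python3 - <<'E'
from wp import *
for c in("scene","top"):cv2.imwrite(f"pics/{c}7.png",cv2.cvtColor(r.grab_frame(c),cv2.COLOR_RGB2BGR))
a=cv2.imread("pics/top7.png")[130:230,200:320];b=cv2.imread("pics/scene7.png")[110:270,210:350]
cv2.imwrite("pics/c7.png",np.hstack([cv2.resize(a,(480,400),interpolation=3),cv2.resize(b,(320,400),interpolation=3)]))
o=r.get_obs();R=o["eef_rot"];c=o["tcp_pos"]-R[:,2]*r.tcp_to_grasp;a=np.radians(A);u=R@np.array([-np.sin(a),0,-np.cos(a)])
for n,P in(("bot",c-u*S),("top",c+u*(.18-S)),("mouth",np.r_[M,.09])):
    for k in("top","scene"):
        p=proj(k,P)[0];print(n,k,"crop",((p[1]-200)*4,(p[0]-130)*4) if k=="top" else (480+(p[1]-210)*320/140,(p[0]-110)*2.5))
E
```

```text
time: 17.4
tcp_pos: [0.666, -0.0249, 0.175]
eef_rot: [[-0.662, 0.08, 0.746], [0.051, 0.997, -0.062], [-0.748, -0.003, -0.664]]
force: [-0.2, 1.0, -0.9]
finger_gap: 0.197
grasp [ 0.65   -0.0235  0.171 ]
full [0.0691 0.0009 0.0467] [-0.0059  0.0147  0.0019] frac 1/1.00 [0.0691 0.0009 0.0467] [-0.0059  0.0147  0.0019]
t 17.4 bottom local x,y 0.0029861617022341807 -0.00041492315890335465 z 0.06643651262030165 axis [-0.0071  0.0033  1.    ] F [-0.159   1.0272 -0.9364] gap 0.1971474373465249 q [ 0.5841  0.4381 -0.8447  2.2413  2.1559  0.5222 -0.5884]
bot top crop (np.float64(247.2522398910046), np.float64(128.28832737512698))
bot scene crop (np.float64(653.172800265374), np.float64(298.8691517187206))
top top crop (np.float64(265.766018557764), np.float64(69.76512894054963))
top scene crop (np.float64(659.7424162927496), np.float64(154.8102934950552))
mouth top crop (np.float64(248.57918665414672), np.float64(122.39728785682996))
mouth scene crop (np.float64(653.7135173154225), np.float64(280.55640957665673))
```

View pics/c7.png

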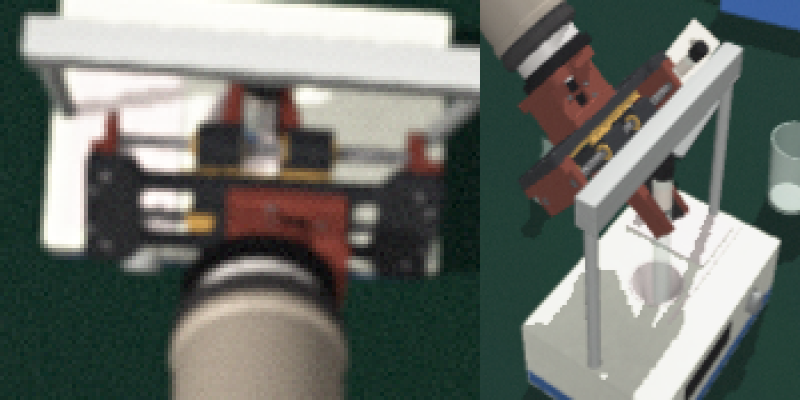

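```bash
python3 -m inch '{"travel":[[0.02,0,0.012],[0.04,0,0.022],[0.052,0,0.03],[0.052,0,0.03]],"angular":[[0,0.01,0],[0,0.015,0],[0,0.015,0],[0,0.015,0]]}'; python3 wp.py 0 0.045 0
```

```text
time: 17.9
tcp_pos: [0.6608, -0.0249, 0.1596]
eef_rot: [[-0.671, 0.079, 0.737], [0.052, 0.997, -0.06], [-0.739, -0.002, -0.673]]
force: [0.1, 0.1, -1.5]
finger_gap: 0.197
grasp [ 0.65   -0.0235  0.166 ]
full [0.0126 0.0027 0.0316] [-0.0046 -0.0109  0.0023] frac 1/1.00 [0.0126 0.0027 0.0316] [-0.0046 -0.0109  0.0023]
t 17.9 bottom local x,y -0.003567373016404985 -0.0007625255334457122 z 0.051185081704259575 axis [0.0056 0.0019 1.    ] F [ 0.0537  0.1113 -1.4742] gap 0.19728006077055163 q [ 0.5838  0.4661 -0.8477  2.2528  2.1773  0.5444 -0.6026]
```

```bash
python3 -m inch '{"travel":[[0.002,0.002,0.014],[0.007,0.003,0.026],[0.0126,0.003,0.0316],[0.0126,0.003,0.0316]],"angular":[[0,0,0],[0,-0.01,0],[0,-0.01,0],[0,-0.01,0]]}'; python3 wp.py 0 0.035 0
```

```text
time: 18.3
tcp_pos: [0.6639, -0.0241, 0.1537]
eef_rot: [[-0.668, 0.079, 0.74], [0.051, 0.997, -0.06], [-0.743, -0.002, -0.67]]
force: [-1.1, 0.3, -1.3]
finger_gap: 0.2
grasp [ 0.65   -0.0235  0.156 ]
full [ 0.038  -0.0023  0.0343] [-0.0033 -0.0012  0.0025] frac 1/1.00 [ 0.038  -0.0023  0.0343] [-0.0033 -0.0012  0.0025]
t 18.3 bottom local x,y -7.716566700133537e-05 0.00027188606938039227 z 0.04523953678079737 axis [0.0008 0.002  1.    ] F [-1.1327  0.2697 -1.2703] gap 0.20038036898571354 q [ 0.5822  0.488  -0.851   2.252   2.201   0.566  -0.6165]
```

```bash
python3 -m inch '{"travel":[[0.01,0,0.009],[0.02,0,0.018],[0.03,0,0.027],[0.038,0,0.034],[0.038,0,0.034]],"angular":[[0,0,0],[0,0,0],[0,0,0],[0,0,0],[0,0,0]]}'; python3 wp.py 0 0.025 0
```

```text
time: 18.8
tcp_pos: [0.6642, -0.0245, 0.1438]
eef_rot: [[-0.667, 0.079, 0.741], [0.051, 0.997, -0.061], [-0.743, -0.002, -0.669]]
force: [-2.4, 0.3, -1.1]
finger_gap: 0.204
grasp [ 0.65   -0.0235  0.146 ]
full [ 0.0397 -0.0006  0.0332] [-0.0047  0.0004  0.0023] frac 1/1.00 [ 0.0397 -0.0006  0.0332] [-0.0047  0.0004  0.0023]
t 18.8 bottom local x,y 0.0003972736580721182 -0.00010412026832132829 z 0.03534713897341865 axis [-0.      0.0024  1.    ] F [-2.3771  0.2621 -1.068 ] gap 0.20383474131107868 q [ 0.5816  0.5152 -0.8535  2.256   2.2283  0.5924 -0.6326]
```

```bash
python3 -m inch '{"travel":[[0.012,0,0.006],[0.022,0,0.015],[0.032,0,0.023],[0.043,0,0.03],[0.043,0,0.03]],"angular":[[0,0,0],[0,0,0],[0,0,0],[0,0,0],[0,0,0]]}'; python3 wp.py -0.001 0.018 0
```

```text
time: 19.3
tcp_pos: [0.6631, -0.0245, 0.1335]
eef_rot: [[-0.667, 0.08, 0.741], [0.051, 0.997, -0.061], [-0.743, -0.002, -0.669]]
force: [-0.3, 0.7, -1.2]
finger_gap: 0.203
grasp [ 0.649  -0.0234  0.139 ]
full [0.0269 0.     0.0225] [-0.0051  0.001   0.0021] frac 1/1.00 [0.0269 0.     0.0225] [-0.0051  0.001   0.0021]
t 19.3 bottom local x,y -0.0006882028947465286 -0.0002454865026802887 z 0.025010869190238663 axis [-0.0003  0.0025  1.    ] F [-0.2592  0.6542 -1.2244] gap 0.20332716611886228 q [ 0.5813  0.542  -0.8564  2.2626  2.2559  0.6198 -0.6497]
```

Going in freely. Lower in small steps until contact.

```bash
python3 -m inch '{"travel":[[0.009,0,0.0075],[0.018,0,0.015],[0.027,0,0.0225],[0.027,0,0.0225]],"angular":[[0,0,0],[0,0,0],[0,0,0],[0,0,0]]}'; python3 -m inch '{"travel":[[0.004,0,0.0033],[0.008,0,0.0066],[0.008,0,0.0066]],"angular":[[0,0,0],[0,0,0],[0,0,0]]}'; python3 wp.py -0.001 0.015 0
```

```text
time: 19.7
tcp_pos: [0.6629, -0.0246, 0.1266]
eef_rot: [[-0.667, 0.08, 0.741], [0.051, 0.997, -0.061], [-0.744, -0.003, -0.669]]
force: [-0.3, 0.8, -1.1]
finger_gap: 0.2
time: 20.0
tcp_pos: [0.6629, -0.0245, 0.1249]
eef_rot: [[-0.666, 0.08, 0.741], [0.051, 0.997, -0.061], [-0.744, -0.003, -0.668]]
force: [0.1, 1.0, -0.3]
finger_gap: 0.197
grasp [ 0.649  -0.0234  0.136 ]
full [ 0.0054 -0.0002  0.0044] [-0.0052  0.0023  0.0027] frac 1/1.00 [ 0.0054 -0.0002  0.0044] [-0.0052  0.0023  0.0027]
t 20.0 bottom local x,y -0.0008093507085008666 -0.0002301628109804223 z 0.016380953096742465 axis [-0.001   0.0028  1.    ] F [ 0.1404  0.9777 -0.3481] gap 0.19708794309997016 q [ 0.5798  0.5653 -0.8572  2.2663  2.278   0.6425 -0.6619]
```

```bash
python3 -m inch '{"travel":[[0.002,0,0.0017],[0.004,0,0.0033],[0.004,0,0.0033]],"angular":[[0,0,0],[0,0,0],[0,0,0]]}';python3 -m inch '{"travel":[[0.002,0,0.0017],[0.004,0,0.0033],[0.004,0,0.0033]],"angular":[[0,0,0],[0,0,0],[0,0,0]]}'
```

```text
time: 20.3
tcp_pos: [0.6633, -0.0245, 0.1244]
eef_rot: [[-0.666, 0.08, 0.742], [0.051, 0.997, -0.061], [-0.745, -0.003, -0.667]]
force: [-1.2, 0.4, 2.6]
finger_gap: 0.2
time: 20.6
tcp_pos: [0.6639, -0.0244, 0.1242]
eef_rot: [[-0.664, 0.079, 0.743], [0.05, 0.997, -0.061], [-0.746, -0.003, -0.666]]
force: [-2.4, 0.5, 7.4]
finger_gap: 0.196
```

```bash
python3 -m inch '{"travel":[[-0.004,0,-0.0033],[-0.004,0,-0.0033]],"angular":[[0,0,0],[0,0,0]]}'; python3 -m inch '{"travel":[[0,0,0],[0,0,0],[0,0,0],[0,0,0],[0,0,0],[0,0,0]],"angular":[[0,0,0],[0,0,0],[0,0,0],[0,0,0],[0,0,0],[0,0,0]]}' -0.3; python3 - <<'E'
from h import *
for c in("scene","top"):cv2.imwrite(f"pics/{c}8.png",cv2.cvtColor(r.grab_frame(c),cv2.COLOR_RGB2BGR))
a=cv2.imread("pics/top8.png")[130:230,200:320];b=cv2.imread("pics/scene8.png")[110:270,210:350]
cv2.imwrite("pics/c8.png",np.hstack([cv2.resize(a,(480,400),interpolation=3),cv2.resize(b,(320,400),interpolation=3)]))
E
```

```text
time: 20.8
tcp_pos: [0.6632, -0.0244, 0.1243]
eef_rot: [[-0.666, 0.079, 0.742], [0.051, 0.997, -0.061], [-0.744, -0.003, -0.668]]
force: [-1.9, 0.8, 3.7]
finger_gap: 0.199
time: 21.4
tcp_pos: [0.6629, -0.0245, 0.1239]
eef_rot: [[-0.666, 0.079, 0.741], [0.051, 0.997, -0.061], [-0.744, -0.003, -0.668]]
force: [-0.5, 0.9, -0.3]
finger_gap: 0.641
```

View pics/c8.png

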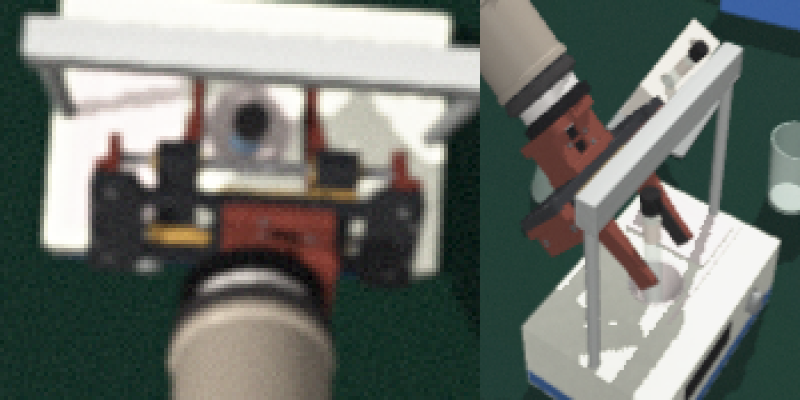

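The tube stands in the well (cap at 251,120) and the fingers are clear of it on both sides. Retreating along the tool axis.

```bash
python3 -m inch '{"travel":[[0,0,-0.1],[0,0,-0.25],[0,0,-0.45],[0,0,-0.65],[0,0,-0.65],[0,0,-0.65]],"angular":[[0,0,0],[0,0,0],[0,0,0],[0,0,0],[0,0,0],[0,0,0]]}'; python3 plan.py .408 -.366 .25 0 176
```

```text
time: 22.1
tcp_pos: [0.5669, -0.0171, 0.2121]
eef_rot: [[-0.664, 0.08, 0.743], [0.049, 0.997, -0.063], [-0.746, -0.005, -0.666]]
force: [0.3, -0.7, -0.4]
finger_gap: 0.654
full [ 0.3    -1.8034 -0.6064] [-0.0182  1.6838 -0.015 ] frac 1/1.80 [ 0.1664 -1.     -0.3363] [-0.0101  0.9337 -0.0083]
t 22.1 tcp [ 0.5669 -0.0171  0.2121] grasp [ 0.553  -0.0159  0.2246] phi 48.241284841200525 yaw 175.73948243257016 F [ 0.342  -0.7449 -0.4322] gap 0.654212225826989 q [ 0.7067  0.1847 -0.9561  2.4114  2.1309  0.4079 -0.6977]
```

```bash
python3 -m inch '{"travel":[[0.05,-0.1,-0.2],[0.1,-0.3,-0.35],[0.17,-0.5,-0.4],[0.17,-0.75,-0.4],[0.17,-1,-0.4],[0.17,-1,-0.4],[0.17,-1,-0.4]],"angular":[[0,0,0],[0,0.2,0],[0,0.5,0],[0,0.9,0],[0,0.9,0],[0,0.9,0],[0,0.9,0]]}' 1 20; python3 plan.py .408 -.366 .25 0 176
```

```text
time: 22.8
tcp_pos: [0.5047, -0.1216, 0.2082]
eef_rot: [[-0.834, 0.149, 0.532], [0.069, 0.983, -0.168], [-0.548, -0.103, -0.83]]
force: [0.1, -1.3, 0.1]
finger_gap: 0.051
full [ 0.2045 -1.2952 -0.226 ] [-0.2474  1.1569 -0.0961] frac 1/1.30 [ 0.1579 -1.     -0.1745] [-0.191   0.8932 -0.0742]
t 22.8 tcp [ 0.5047 -0.1216  0.2082] grasp [ 0.4948 -0.1185  0.2237] phi 33.88973722088392 yaw 175.27805399310992 F [ 0.0572 -1.3462  0.0939] gap 0.05075365035810694 q [ 1.1716  0.111  -1.1702  2.3227  0.9301  0.3165  0.6554]
```

```bash
python3 -m inch '{"travel":[[0.1,-0.3,-0.2],[0.16,-0.6,-0.3],[0.16,-1,-0.3],[0.16,-1,-0.3],[0.16,-1,-0.3],[0.16,-1,-0.3],[0.16,-1,-0.3],[0.16,-1,-0.3]],"angular":[[0,0.2,0],[-0.1,0.5,0],[-0.19,0.89,-0.07],[-0.19,0.89,-0.07],[-0.19,0.89,-0.07],[-0.19,0.89,-0.07],[-0.19,0.89,-0.07],[-0.19,0.89,-0.07]]}'; python3 plan.py .408 -.366 .22 0 176
```

```text
time: 23.6
tcp_pos: [0.4159, -0.3065, 0.2613]
eef_rot: [[-0.987, 0.087, 0.134], [0.083, 0.996, -0.037], [-0.137, -0.025, -0.99]]
force: [0.0, 0.3, -0.6]
finger_gap: 0.005
full [ 0.0424 -0.2944  0.2103] [-0.053   0.2747 -0.0321] frac 1/1.00 [ 0.0424 -0.2944  0.2103] [-0.053   0.2747 -0.0321]
t 23.6 tcp [ 0.4159 -0.3065  0.2613] grasp [ 0.4134 -0.3058  0.2798] phi 8.015353141982732 yaw 175.18066814562349 F [ 0.0014  0.2724 -0.5765] gap 0.005299675520201493 q [ 1.5803  0.3023 -1.2105  1.9222  0.3167  0.9896  1.7311]
```

```bash
python3 -m inch '{"travel":[[0.04,-0.15,0.1],[0.04,-0.29,0.21],[0.04,-0.29,0.21],[0.04,-0.29,0.21],[0.04,-0.29,0.21]],"angular":[[-0.05,0.27,-0.03],[-0.05,0.27,-0.03],[-0.05,0.27,-0.03],[-0.05,0.27,-0.03],[-0.05,0.27,-0.03]]}'; python3 plan.py .408 -.366 .112 0 176;python3 - <<'E'
from h import *
np.set_printoptions(precision=4,suppress=True)
P={}
for c in("scene","top"):
    cv2.imwrite(f"pics/{c}9.png",cv2.cvtColor(r.grab_frame(c),cv2.COLOR_RGB2BGR))
    P[c]=[(d["score"],d["pixel"],atz(c,d["pixel"],.121)) for d in r.pinpoint(c,"toggle_tip")];print(c,P[c])
E
```

```text
time: 24.1
tcp_pos: [0.4096, -0.3625, 0.2221]
eef_rot: [[-0.998, 0.065, 0.002], [0.065, 0.998, -0.006], [-0.003, -0.006, -1.0]]
force: [-0.1, -0.8, 1.0]
finger_gap: 0.003
full [ 0.0083 -0.0147  0.5505] [-0.0125  0.0057  0.0086] frac 1/1.00 [ 0.0083 -0.0147  0.5505] [-0.0125  0.0057  0.0086]
t 24.1 tcp [ 0.4096 -0.3625  0.2221] grasp [ 0.4095 -0.3624  0.2408] phi 0.3926928084078697 yaw 176.24622616230783 F [-0.0684 -0.7821  1.    ] gap 0.0028390374584381455 q [ 1.444   0.4703 -1.0848  1.8173  0.4643  1.1307  1.7053]
scene [(0.74, [293.1, 116.4], array([ 0.4666, -0.3673,  0.121 ])), (0.58, [224.0, 286.1], array([ 0.6642, -0.0526,  0.121 ]))]
top [(0.5, [233.0, 409.5], array([ 0.4663, -0.3702,  0.121 ]))]
```

```bash
python3 -m inch '{"travel":[[0,-0.01,0.2],[0,-0.01,0.4],[0,-0.01,0.55],[0,-0.01,0.55],[0,-0.01,0.55]],"angular":[[0,0,0],[0,0,0],[0,0,0],[0,0,0],[0,0,0]]}'; python3 -m inch '{"travel":[[-0.08,0,0],[-0.16,0,0],[-0.22,0,0],[-0.28,0,0],[-0.34,0,0],[-0.34,0,0]],"angular":[[0,0,0],[0,0,0],[0,0,0],[0,0,0],[0,0,0],[0,0,0]]}'
```

```text
time: 24.8
tcp_pos: [0.4094, -0.3672, 0.1129]
eef_rot: [[-0.998, 0.068, 0.003], [0.068, 0.998, -0.007], [-0.003, -0.007, -1.0]]
force: [0.0, 0.3, -0.0]
finger_gap: 0.01
time: 25.4
tcp_pos: [0.4789, -0.3718, 0.1128]
eef_rot: [[-0.998, 0.068, 0.005], [0.068, 0.998, -0.007], [-0.005, -0.007, -1.0]]
force: [-0.6, 0.4, -0.3]
finger_gap: 0.005
```

```bash
python3 -m inch '{"travel":[[-0.02,0,0],[-0.035,0,0],[-0.035,0,0]],"angular":[[0,0,0],[0,0,0],[0,0,0]]}'|egrep 'tcp|force'; python3 -m inch '{"travel":[[-0.01,0,0],[-0.02,0,0],[-0.02,0,0]],"angular":[[0,0,0],[0,0,0],[0,0,0]]}'|egrep 'tcp|force'
```

```text
tcp_pos: [0.4837, -0.3724, 0.1119]
force: [-0.4, 0.1, 0.5]
tcp_pos: [0.4877, -0.3728, 0.112]
force: [-0.9, 0.4, -0.4]
```

```bash
for i in 1; do python3 -m inch '{"travel":[[-0.01,0,0],[-0.015,0,0],[-0.015,0,0]],"angular":[[0,0,0],[0,0,0],[0,0,0]]}'|egrep 'tcp|force'; python3 -m inch '{"travel":[[-0.01,0,0],[-0.01,0,0]],"angular":[[0,0,0],[0,0,0]]}'|egrep 'tcp|force'; done
```

```text
tcp_pos: [0.4909, -0.373, 0.1121]
force: [-0.5, 0.4, -0.3]
tcp_pos: [0.4915, -0.3731, 0.1119]
force: [-5.2, 1.6, 2.3]
```

```bash
python3 -m inch '{"travel":[[-0.006,0,0],[-0.006,0,0]],"angular":[[0,0,0],[0,0,0]]}'|egrep 'tcp|force'; python3 -m inch '{"travel":[[0.2,0,0],[0.3,0,0],[0.3,0,-0.3],[0.3,0,-0.6],[0.3,0.2,-0.6],[0.3,0.2,-0.6],[0.3,0.2,-0.6],[0.3,0.2,-0.6]],"angular":[[0,0,0],[0,0,0],[0,0,0],[0,0,0],[0,0,0],[0,0,0],[0,0,0],[0,0,0]]}'; python3 - <<'E'
from h import *
np.set_printoptions(precision=4,suppress=True)
for c in("scene","top"):
    cv2.imwrite(f"pics/{c}10.png",cv2.cvtColor(r.grab_frame(c),cv2.COLOR_RGB2BGR))
    for n in("toggle_tip","long_tube","shutter_tab","flask","beaker","reagent_jar","short_tube"):print(c,n,[(d["score"],np.round(d["pixel"],1)) for d in r.pinpoint(c,n)][:2])
a=cv2.imread("pics/top10.png")[110:270,60:450];b=cv2.imread("pics/scene10.png")[90:384,80:380]
cv2.imwrite("pics/c10.png",np.vstack([cv2.resize(a,(600,246),interpolation=3),np.hstack([cv2.resize(b,(350,343),interpolation=3),cv2.resize(cv2.imread("pics/scene10.png")[100:260,220:340],(250,343),interpolation=3)])]))
print(proj("scene",np.array([[.5137,-.372,.12],[.650,-.0235,.195],[.595,.0572,.124]])),proj("top",np.array([[.5137,-.372,.12],[.650,-.0235,.195],[.595,.0572,.124]])))
E
```

```text
tcp_pos: [0.4916, -0.3732, 0.1119]
force: [-8.6, 0.6, 4.6]
time: 27.5
tcp_pos: [0.4362, -0.329, 0.2311]
eef_rot: [[-0.998, 0.069, 0.002], [0.069, 0.998, -0.007], [-0.002, -0.007, -1.0]]
force: [0.0, -0.4, -0.3]
finger_gap: 0.007
scene toggle_tip [(0.73, array([307.6, 132.7]))]
scene long_tube [(0.71, array([372.1, 232.2]))]
scene shutter_tab [(0.71, array([184.3, 280.5]))]
scene flask [(0.89, array([184.2, 241.4]))]
scene beaker [(0.72, array([188.5, 342.2]))]
scene reagent_jar [(0.57, array([371.9, 230. ])), (0.46, array([325.2, 134.2]))]
scene short_tube [(0.61, array([153.5, 282.1]))]
top toggle_tip [(0.6, array([212.5, 409.8]))]
top long_tube [(0.66, array([166.9, 260.6]))]
top shutter_tab [(0.82, array([184.6, 227.3]))]
top flask [(0.93, array([249.6, 213.7]))]
top beaker [(0.55, array([148.8, 159.3]))]
top reagent_jar [(0.71, array([185. , 226.2])), (0.68, array([147.7, 379. ]))]
top short_tube [(0.46, array([232.2, 137.5]))]
[[307.0985 132.4873]
 [189.6463 287.7676]
 [183.392  281.9118]] [[213.1032 409.028 ]
 [152.1561 264.8875]
 [181.5574 229.1995]]
```

View pics/c10.png

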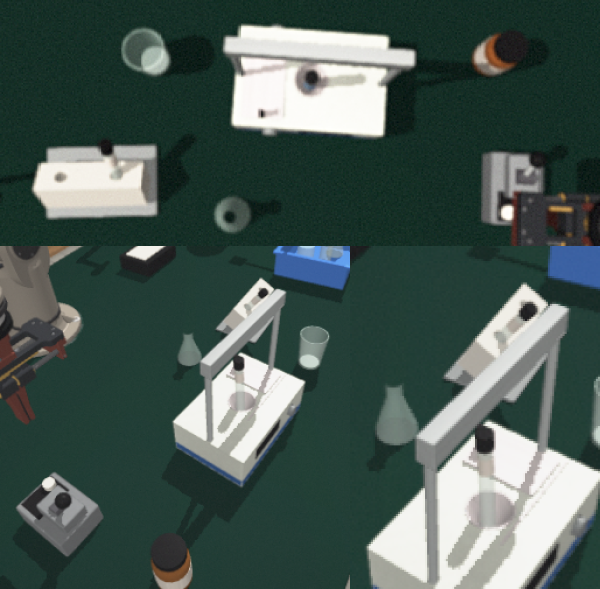

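```bash
python3 - <<'E'
from h import *
np.set_printoptions(precision=4,suppress=True)
C={}
for c,(r0,r1,c0,c1) in(("scene",(180,205,276,295)),("top",(150,172,252,274))):
    im=cv2.imread(f"pics/{c}10.png")[r0:r1,c0:c1].max(2);n,l,s,ce=cv2.connectedComponentsWithStats((im<70).astype(np.uint8))
    k=1+s[1:,4].argmax();C[c]=[ce[k][1]+r0,ce[k][0]+c0];print(c,C[c],s[k])
p=tri(C["scene"],C["top"]);print("cap centre",p,"upright would be",[.650,-.0235,.185])
d=p[0]-[.650,-.0235,.015];print("dist from well floor",np.linalg.norm(d),"lean",np.degrees(np.arccos(d[2]/np.linalg.norm(d))))
E
```

```text
scene [np.float64(189.64285714285714), np.float64(283.8061224489796)] [ 2  2 11 15 98]
top [np.float64(160.21153846153845), np.float64(262.11538461538464)] [ 7  6  7  9 52]
cap centre (array([ 0.6358, -0.017 ,  0.1827]), np.float64(0.0030419026376373786)) upright would be [0.65, -0.0235, 0.185]
dist from well floor 0.1684730331960348 lean 5.3236480580515835
```

```bash
python3 -c "
from cell import r
print(r.close_job())"
```

```text
the job is handed in; nothing more can be done
None
```

The job is done and handed in at about 28 s of the 72 s, in the order you asked.

- **Shutter:** I pushed it along until it hit its end stop, where the force rose to about 8 N. The mouth is clear in both cameras.
- **Long tube:** I drew it from the rack's left bore and entered the mouth tilted about 11° towards the robot. I straightened it under the bar and lowered it, with at most 2.4 N sideways, until it touched the floor at about 7 N. Then I eased off, let go and backed out.
- **Toggle:** I pushed it over only after releasing the tube. It stopped dead at 8.6 N, and the ball shows within about 1 pixel of where it should be when fully on.

**Last checks:**
- **Depth:** the tube's cap lies 168 mm from the well floor, against 170 mm expected, so it is on the bottom.
- **Lean:** the tube leans about 5° towards the robot. I put that down to the play in the bore: I straightened it to upright before letting go.
- **Bystanders:** the flask, beaker, jar and short tube were found within a few pixels of their first positions, and the final picture shows them undisturbed.
- **Disagreements:** in the last scene image the network reported the long tube where the jar stands, and in the top image its best guess for the jar was the shutter tab. I relied on the picture and on locating the cap from both cameras instead.

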